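# Take the screwdriver out of the roll-shutter cabinet

### The arm

A 7-joint arm with a two-finger parallel gripper is mounted at the origin on the work surface. World frame = base frame: x ahead of the robot, y to its left, z up, the work surface at z = 0. Lengths are in m, angles in rad, forces in N, time in s.
With the tool pointing down it reaches from about 0.375 to 0.925 m from the base axis. Payload 3.1 kg.
Tool frame: the origin (TCP) lies between the finger pads; the fingertips stand arm.tip_extent ahead of it and the grasp point (between the pads) lies 11 mm behind it (arm.tip_extent is the distance from the TCP to the fingertips, in m); y points along the fingers, x is the direction in which the jaws open and shut, and the axes are right-handed (so a half turn about y gives the same grasp; the last joint's range is limited). The gripper opens to 85 mm and grips with 20 to 120 N. Pads are 22 mm wide; open, the fingers measure 114 mm over their backs; the gripper's body (76 mm by 85 mm) begins 54 mm behind the grasp point. The pads swing forward as they close: fully open they stand 13 mm farther back than shut.
Start: joints at [1.01, 0.383, 0.044, 1.598, -0.018, 1.161, -0.05], TCP at [0.29, -0.582, 0.239] pointing down, gripper open.
Joint ranges: [-2.61, 2.61], [-0.41, 2.15], [-1.48, 1.57], [0, 2.5], [-1.57, 4.71], [0.05, 1.97], [-2.85, 2.85]. Speed limits (rad/s): [2.79, 2.79, 3.14, 3.14, 3.14, 3.14, 3.14].

### API

Orientations are given as a unit quaternion [w, x, y, z].
In Python, from workcell import arm gives the robot as it stands.
- The arm moves only by the tool jog_arm, never from a script. Its arguments are lists of equal length, an entry for each row: "fingers": the opening, from 0 (shut) to 1 (fully open); "offset": the shift along the tool's x, y, z in units of 40 mm (1.0 is 40 mm), a list of three; "twist": the turn, a rotation vector about the tool's x, y, z in degrees, a list of three. In form: {"fingers": [fingers, ...], "offset": [[dx, dy, dz], ...], "twist": [[wx, wy, wz], ...]}. A call has 1 to 8 rows; each row shifts and turns the commanded pose from where the row before left it, along the tool's axes as they then stand; what a row does not reach is not made up. A row lasts 1/8 s, in which the tool goes at most 62.5 mm and 10.7 degrees, less where a joint would pass 70% of its speed; a pose out of reach is approached as far as the arm can. A call is refused whole if a number of a shift passes 1 or a number of a turn 10.7, either way. A call with a gripper value outside its range is refused whole. The fingers move at their own pace and stop on an object; "squeeze" is the grip in N (left out, the last holds). Time passes only in rows, so rows that do not move let the fingers close. It gives the time, the measured TCP pose, the force and the opening at its end, in the units of the state.
- arm.sense(): the state, without advancing time (a new reading comes with each control period).
- arm.camera(name): name is "scene" or "top"; returns the picture (400x640x3 uint8, blue, green, red); there is no depth.
- arm.camera_params(name): a dict with "fx", "fy", "cx", "cy" (pixels), "world_from_camera" (4x4, takes a point from camera to world coordinates). Camera axes: x right, y down, z forward; pixel columns grow to the right and rows downward; lengths in m; the calibration is good to about 2 mm. A picture is of the moment at which its call begins. camera_params takes no time and is no camera call.
- arm.finish_job(): hands the job in, once; it reports no verdict.
Trained networks look in the newest picture that a camera, given by its name, has taken for a name from the list of things; names that differ only in an ending like _2 or _b are one class to them, and where a whole thing is asked for, a point or a joint stands for the part that bears it (a point fixed in the world has none). Each returns a list of dicts, best first, with "conf" (0 to 1); they miss things now and then, are a little off and sometimes report something else, mostly with a low value. They report only what shows in the picture. A call takes as long as a camera call.
- arm.recognise(camera, name): "at" ([x, y, z] in m, in the coordinates of the camera as it stood for that picture, good to about 4 mm: the middle of the surface that is visible of it).
The state is a dict: "t": time; "qpos": joint angles; "joint_vel": joint speeds; "effort": joint torques, N m; "tcp_pos": TCP position; "eef_rot": TCP orientation; "force": force on the tool from outside, world axes, zero at the start; "wrist_torque": the same for the moment, N m; "opening": finger opening in m.
Only numpy, scipy, OpenCV 4.12 (cv2) and the standard library are available. Lean on these libraries where they do the work, as an engineer would, in place of code of your own. Each camera call takes 0.05 s, during which the arm holds its last target.

### The job

Raise the roller shutter of the bench cabinet all the way until it stays open by itself, then pull the green screwdriver out of the red pot inside and lay it down flat on the slate-blue rubber mat, wholly on the mat, ready for the junction box. Set it down, do not drop it; leave the pot standing where it is in the cabinet and do not disturb the other things.

Things in the scene. Friction and masses are not known exactly. Their poses are not given: they have to be found in the camera images.
- cabinet: Cream drum-shaped bench cabinet, fixed. Origin on the bench under the shutter axis, mid-width; front along its -x, z up. 432 deep (x +-216), 364 wide; cheeks, 12 thick, are half discs of radius 216 about the axis. Inner floor at z 55; front sill (x -207 to -195) to z 85. A fixed curved hood, outer radius 211, covers the rear half (x > 0); only the shutter closes the front half.
- shutter_axis (a point): The horizontal axis (cabinet's y) on which the round side tracks are centred: 85 mm above the bench, mid-width. Axes as the cabinet. Fully up, the shutter's lower edge is 52 mm in front of this axis and 188 mm above it; what lies further in stays under cover.
- shutter (a joint): Shutter opening, rad: 0 shut, 1.30 fully up (stop). Slats 7 mm thick at radius 195 mm run up and back under the hood. 0.75 kg; about 6 N at the knob lifts it, with about 0.35 N m drag in the tracks. Let go below about 0.45 it slides shut; in between it may stay; beyond about 1.05 its weight carries it to the stop.
- pull_knob (a point): Middle of the black round pull knob's head, mid-width on the lowest slat: 229 mm from the shutter axis, 0.059 rad up from the front horizontal when shut, moving round the axis. Head 26 mm in diameter, 17 mm long along the radius, its outer face 9 mm further out; neck 18 mm in diameter, slat face 29 mm further in. Axes: the shutter's, equal to the cabinet's when shut.
- pot: Loose round red steel pot, 50 mm outside diameter, 43 mm inside, 90 mm high, 0.45 kg, standing on the cabinet's inner floor about under the edge of the raised shutter. Origin: middle of its underside; z up.
- driver: Green-handled screwdriver, 186 mm long, about 0.1 kg, tip down in the pot, leaning about 23 degrees roughly to the cabinet's front. Origin: tip; z runs tip to handle end. Shank 8 mm in diameter, 0 to 100 mm; handle 100 to 186 mm, hexagonal from 112 to 178 (26 mm across flats, two of which face its +y and -y). It leans in its own x-z plane. Centre of mass about 115 mm from the tip.
- driver_tip (a point): The tip of the screwdriver (same as the origin of driver), axes as driver.
- driver_grip (a point): Middle of the hexagonal handle, on its axis, 145 mm from the tip; axes as driver.
- driver_end (a point): Top end of the handle, on its axis, 186 mm from the tip; axes as driver.
- mat: Flat slate-blue rubber mat fixed on the bench, 300 mm (its x) by 200 mm (its y), 6 mm thick. Origin: middle of its underside; z up.
- junction_box: Loose grey junction box with a white lid, 85 x 120 x 48 mm, standing on the bench beyond the far long side (its -y) of the mat; origin in the middle of its underside. To be left alone.
- tape_roll: Loose blue roll of tape, 64 mm in diameter, 22 mm high, lying on the bench off the near long side (its +y) of the mat; origin in the middle of its underside. To be left alone.
- oil_bottle: Loose yellow oil bottle, 36 mm in diameter, 85 mm high, standing inside the cabinet near a cheek; origin in the middle of its underside. To be left alone.
- grease_tin: Loose tin, 56 mm in diameter, 55 mm high, standing inside the cabinet near a cheek; origin in the middle of its underside. To be left alone.

How it is judged:
On the way, in this order (a step that is already met when the one before it is completed fails the run):
1. the shutter is fully up and stays open with the robot no longer touching it (value of joint shutter above 1.2 rad and contact force between each of the arm, the fingers and shutter below 0.1 N), for 0.3 s.
2. the screwdriver's tip is out of the pot, above its rim (z of driver_tip in the frame of pot above 0.092 m), for 0.1 s.
At the end, for the whole second after the job is handed in: Shutter above 1.15 rad. Driver at rest on the mat, within 0.15 rad of level, tip and handle end over the mat and under 35 mm above its underside. Pot upright on the cabinet floor, moved under 50 mm; the other four things moved under 30 mm, bottle upright (value of joint shutter above 1.15 rad and angle between driver's own z axis and vertical between 1.42 and 1.72 rad and x of driver_tip in the frame of mat between -0.15 and 0.15 m and y of driver_tip in the frame of mat between -0.1 and 0.1 m and z of each of driver_tip, driver_end in the frame of mat below 0.035 m and x of driver_end in the frame of mat between -0.15 and 0.15 m and y of driver_end in the frame of mat between -0.1 and 0.1 m and linear speed of driver below 0.03 m/s and angle between pot's own z axis and vertical below 0.1 rad and distance of pot from where it was at the start of the episode below 0.05 m and z of pot in the frame of cabinet below 0.065 m and distance of each of junction_box, tape_roll, oil_bottle, grease_tin from where it was at the start of the episode below 0.03 m and angle between oil_bottle's own z axis and vertical below 0.15 rad); the robot touches nothing.
It fails at once if the screwdriver is dropped (faster than 0.8 m/s with no finger on it) (contact force between the fingers and driver below 0.05 N and linear speed of driver above 0.8 m/s).
It fails at once if the pot is knocked over (angle between pot's own z axis and vertical above 0.5 rad).
It also fails if it takes over 59 s, if anything falls off the work surface, if the arm or the gripper's body presses on something with over 40 N, if the wrist force passes 120 N, or if a joint passes its speed limit or range.

## Working session

There is one attempt and no reset: what is moved stays moved. The work goes in short steps, Python scripts to look and compute and a tool call to move; the robot and the scene stay as the last step left them, time stands still between calls to the robot, and variables do not carry over. Pictures are saved under pics/ and viewed, and the job is handed in when it is done.

Besides the shell and the picture viewer there is one more tool, called as name(argument=value, ...) on one line, values as JSON. jog_arm: Moves the arm, as the interface text tells. Its arguments: {"type":"object","properties":{"fingers":{"type":"array","items":{"type":"number"}},"offset":{"type":"array","items":{"type":"array","items":{"type":"number"}}},"twist":{"type":"array","items":{"type":"array","items":{"type":"number"}}},"squeeze":{"type":"number"}},"required":["fingers","offset","twist"]}

```bash
ls; mkdir -p pics; python3 - <<'E'
from workcell import arm
import cv2, numpy as np
print(arm.sense()); print(arm.tip_extent)
for n in("scene","top"):
    cv2.imwrite(f"pics/{n}0.png",arm.camera(n)); p=arm.camera_params(n); print(n,p)
    M=np.array(p["world_from_camera"])
    for o in ["cabinet","shutter","pull_knob","pot","driver","mat","junction_box","tape_roll","oil_bottle","grease_tin"]:
        r=arm.recognise(n,o)
        print(o,[(round(d["conf"],2),np.round((M@np.r_[d["at"],1])[:3],3)) for d in r[:2]])
E
```

```text
pics
{'t': 0.0, 'qpos': array([ 1.01022665,  0.38384549,  0.04384375,  1.59959923, -0.01791388,
        1.16118979, -0.04986756]), 'joint_vel': array([ 0.00017951,  0.0005774 , -0.00081201,  0.00079994,  0.00059395,
       -0.00072288, -0.00172982]), 'effort': array([ 1.38840321e-06, -4.33459461e+01,  1.02450494e+00, -2.49513406e+01,
        1.04837414e-02,  1.12588325e-02,  6.65211033e-06]), 'tcp_pos': array([ 0.28975565, -0.58080254,  0.23786881]), 'eef_rot': array([ 0.60180718, -0.60090333,  0.37280289, -0.37116211]), 'force': array([ 0.53062668,  0.01979675, -1.14118198]), 'wrist_torque': array([-0.02996798,  0.03745496,  0.0273851 ]), 'opening': 0.0854073050919708}
0.008
scene {'fx': 467.24097222791346, 'fy': 467.24097222791346, 'cx': 321.2072168889745, 'cy': 205.23580334834804, 'world_from_camera': array([[ 5.90382880e-01, -7.68455634e-01,  2.46827861e-01,
         2.00561640e-01],
       [-8.07123248e-01, -5.61968847e-01,  1.80950485e-01,
        -3.27834838e-01],
       [-3.42851849e-04, -3.06050573e-01, -9.52015194e-01,
         1.45099981e+00],
       [ 0.00000000e+00,  0.0
[... 564 characters left out ...]
 array([[ 0.01989785, -0.99763493,  0.06579223,  0.45296103],
       [-0.99979561, -0.01961901,  0.00488158, -0.05923883],
       [-0.00357926, -0.06587592, -0.9978214 ,  1.12295541],
       [ 0.        ,  0.        ,  0.        ,  1.        ]])}
cabinet [(0.82, array([0.645, 0.163, 0.27 ])), (0.73, array([ 0.504, -0.352,  0.003]))]
shutter [(0.79, array([0.57 , 0.174, 0.26 ]))]
pull_knob [(0.65, array([0.574, 0.18 , 0.255]))]
pot [(0.28, array([0.64 , 0.168, 0.268]))]
driver []
mat [(0.81, array([ 0.503, -0.353,  0.005]))]
junction_box [(0.73, array([ 0.682, -0.248,  0.049]))]
tape_roll [(0.68, array([ 0.361, -0.387,  0.018]))]
oil_bottle []
grease_tin [(0.16, array([0.575, 0.181, 0.259]))]
```

View pics/scene0.png

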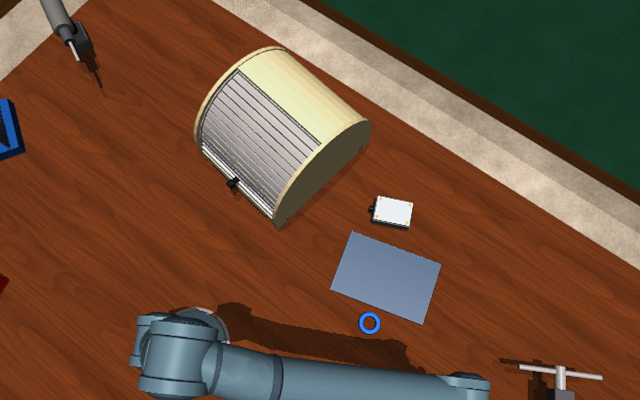

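View pics/top0.png

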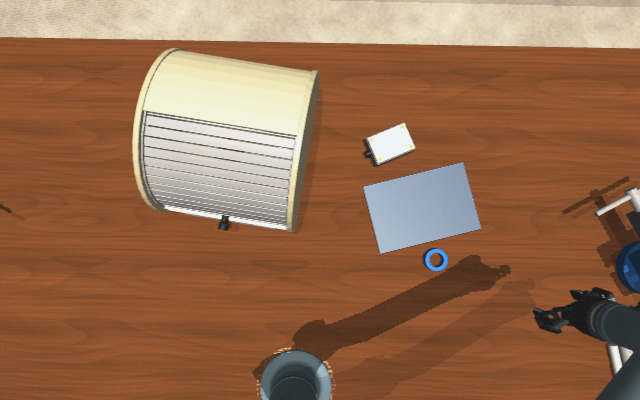

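```bash
python3 - <<'E'
import cv2
a=cv2.imread("pics/top0.png")[30:250,120:340]; cv2.imwrite("pics/c1.png",cv2.resize(a,None,fx=2.7,fy=2.7,interpolation=cv2.INTER_CUBIC))
a=cv2.imread("pics/scene0.png")[35:240,185:385]; cv2.imwrite("pics/c2.png",cv2.resize(a,None,fx=2.9,fy=2.9,interpolation=cv2.INTER_CUBIC))
E
```

```text
(no output)
```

View pics/c1.png

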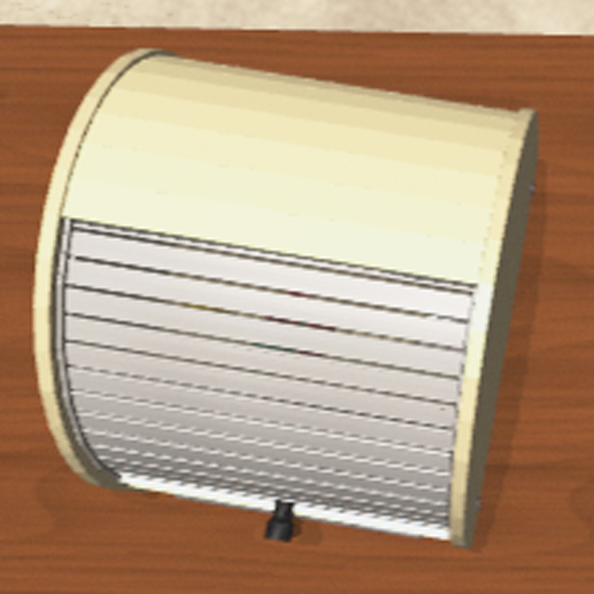

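View pics/c2.png

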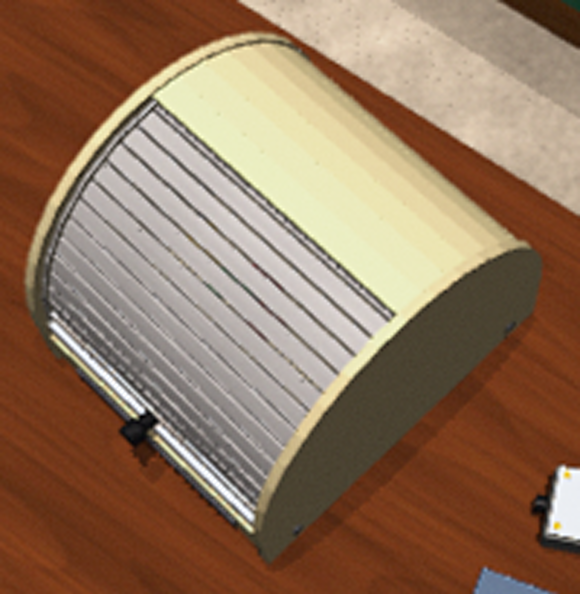

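```bash
cat > h.py <<'E'
from workcell import arm
import cv2, numpy as np
from scipy.optimize import least_squares
from scipy.spatial.transform import Rotation as R
P={n:arm.camera_params(n) for n in("scene","top")}
def proj(n,p):
    p=np.atleast_2d(p); M=np.array(P[n]["world_from_camera"]); c=(p-M[:3,3])@M[:3,:3]; q=P[n]
    return np.c_[q["fx"]*c[:,0]/c[:,2]+q["cx"], q["fy"]*c[:,1]/c[:,2]+q["cy"]]
def ray(n,u):
    M=np.array(P[n]["world_from_camera"]);q=P[n]
    d=M[:3,:3]@np.array([(u[0]-q["cx"])/q["fx"],(u[1]-q["cy"])/q["fy"],1]); return M[:3,3],d/np.linalg.norm(d)
def onz(n,u,z):
    o,d=ray(n,u); return o+d*(z-o[2])/d[2]
def snap(n,f,crop=None,s=1):
    a=arm.camera(n)
    if crop: a=a[crop[1]:crop[3],crop[0]:crop[2]]
    cv2.imwrite("pics/"+f,cv2.resize(a,None,fx=s,fy=s,interpolation=cv2.INTER_CUBIC))
def quat(q): return R.from_quat([q[1],q[2],q[3],q[0]])
def cab2w(c,p):
    return R.from_euler("z",c[2]).apply(np.atleast_2d(p))+[c[0],c[1],0]
E
python3 - <<'E'
from h import *
obs=[("top",(144.1,110),(0,.17,.296)),("top",(296.3,135.6),(0,-.17,.296)),("scene",(238.4,69.5),(0,.17,.296)),("scene",(321.2,144.3),(0,-.17,.296)),
("scene",(277.4,228.1),(-.216,-.182,0)),("top",(223.3,224.4),(-.2286,0,.0985)),("scene",(231.6,183.3),(-.2286,0,.0985))]
f=lambda c:np.concatenate([proj(n,cab2w(c,p))[0]-u for n,u,p in obs])
r=least_squares(f,[.62,.15,0],loss="soft_l1"); print(r.x,f(r.x).round(1))
print("knob",cab2w(r.x,(-.2286,0,.0985)),"axis dir yaw",r.x[2])
m=[onz("top",u,.006) for u in [(363,186),(463,163),(481,228),(380,254)]];print(np.round(m,3),np.mean(m,0))
m=[onz("scene",u,.006) for u in [(352,231),(441,264),(423,325),(330,290)]];print(np.round(m,3),np.mean(m,0))
s=arm.sense();print(s["tcp_pos"],quat(s["eef_rot"]).as_matrix().round(3))
E
```

```text
[ 0.668345    0.16002493 -0.15128672] [-1.1 -0.8  1.1 -0.2 -0.1 -1.7  1.2 -0.3  0.   1.6 -0.4  1.8 -0.6  0.7]
knob [[0.44235607 0.1944773  0.0985    ]] axis dir yaw -0.15128671560576423
[[ 0.565 -0.183  0.006]
 [ 0.638 -0.471  0.006]
 [ 0.451 -0.522  0.006]
 [ 0.371 -0.234  0.006]] [ 0.5062532  -0.35254803  0.006     ]
[[ 0.564 -0.184  0.006]
 [ 0.64  -0.469  0.006]
 [ 0.451 -0.523  0.006]
 [ 0.371 -0.236  0.006]] [ 0.50632626 -0.3528279   0.006     ]
[ 0.29020869 -0.58160112  0.23926936] [[ 0.447  0.     0.895]
 [-0.895  0.     0.447]
 [-0.    -1.     0.   ]]
```

```bash
cat >> h.py <<'E'
import json
CAB=np.array([0.6683,0.1600,-0.1513])
EX=np.array([np.cos(CAB[2]),np.sin(CAB[2]),0]);EY=np.array([-EX[1],EX[0],0]);EZ=np.array([0,0,1.])
def tool(phi,yaw=0,flip=1):
    """approach phi deg below the cabinet's +x horizontal; jaws along -EY; yaw deg about z"""
    a=np.cos(np.radians(phi))*EX-np.sin(np.radians(phi))*EZ; x=-EY*flip
    return R.from_euler("z",np.radians(yaw))*R.from_matrix(np.c_[x,a,np.cross(x,a)])
def cur():
    s=arm.sense(); return s["tcp_pos"],quat(s["eef_rot"])
def plan(way,start=None,fingers=1.0,arc=None):
    """way: list of (pos,Rot,n). prints rows"""
    p,r=start or cur(); rows=[];tw=[]
    for P1,R1,n in way:
        for i in range(n):
            k=1/(n-i)
            dp=r.inv().apply((np.array(P1)-p)*k)/.04; dr=np.degrees(((r.inv()*R1).as_rotvec())*k)
            dp=np.round(dp,2);dr=np.round(dr,1)
            if abs(dp).max()>1 or np.linalg.norm(dp)*.04>.0625 or np.linalg.norm(dr)>10.7: print("LIMIT",i,dp,dr)
            p=p+r.apply(dp*.04); r=r*R.from_rotvec(np.radians(dr)); rows.append(dp.tolist());tw.append(dr.tolist())
    for i in range(0,len(rows),8):
        print(json.dumps(dict(fingers=[fingers]*len(rows[i:i+8]),offset=rows[i:i+8],twist=tw[i:i+8])).replace("-0.0,","0,").replace("-0.0]","0]"))
    return p,r
E
python3 - <<'E'
from h import *
p,r=cur(); r50=tool(50)
K=np.array([.4424,.1945,.0985]); a=r50.apply([0,1,0])
half=r*R.from_rotvec(0.5*(r.inv()*tool(80)).as_rotvec())
plan([((.40,-.2,.26),half,12),(K-a*.08+[0,0,.02],r50,12)])
E
```

```text
{"fingers": [1.0, 1.0, 1.0, 1.0, 1.0, 1.0, 1.0, 1.0], "offset": [[-0.61, -0.04, 0.56], [-0.62, -0.04, 0.54], [-0.64, -0.04, 0.53], [-0.65, -0.04, 0.51], [-0.66, -0.03, 0.5], [-0.68, -0.03, 0.48], [-0.69, -0.03, 0.46], [-0.7, -0.03, 0.44]], "twist": [[0.4, 1.5, -0.1], [0.4, 1.5, -0.1], [0.4, 1.5, -0.1], [0.4, 1.4, -0.1], [0.4, 1.5, -0.1], [0.4, 1.4, -0.1], [0.4, 1.5, -0.2], [0.4, 1.4, -0.1]]}
{"fingers": [1.0, 1.0, 1.0, 1.0, 1.0, 1.0, 1.0, 1.0], "offset": [[-0.71, -0.03, 0.43], [-0.72, -0.02, 0.41], [-0.73, -0.02, 0.39], [-0.74, -0.03, 0.37], [-0.83, 0.17, 0.1], [-0.84, 0.16, 0.07], [-0.84, 0.16, 0.04], [-0.84, 0.15, 0.01]], "twist": [[0.4, 1.5, -0.2], [0.4, 1.4, -0.1], [0.4, 1.5, -0.2], [0.5, 1.4, -0.1], [2.9, 1.4, -0.5], [2.9, 1.4, -0.5], [2.9, 1.4, -0.5], [2.9, 1.4, -0.5]]}
{"fingers": [1.0, 1.0, 1.0, 1.0, 1.0, 1.0, 1.0, 1.0], "offset": [[-0.84, 0.15, -0.01], [-0.84, 0.14, -0.04], [-0.84, 0.12, -0.07], [-0.84, 0.11, -0.1], [-0.84, 0.1, -0.12], [-0.84, 0.09, -0.15], [-0.84, 0.07, -0.17], [-0.83, 0.06, -0.2]], "twist": [[2.9, 1.4, -0.5], [2.9, 1.4, -0.5], [2.9, 1.4, -0.5], [2.9, 1.4, -0.5], [2.8, 1.4, -0.5], [2.9, 1.4, -0.6], [2.8, 1.4, -0.5], [2.9, 1.4, -0.6]]}
```

jog_arm(fingers=[1, 1, 1, 1, 1, 1, 1, 1], offset=[[-0.61, -0.04, 0.56], [-0.62, -0.04, 0.54], [-0.64, -0.04, 0.53], [-0.65, -0.04, 0.51], [-0.66, -0.03, 0.5], [-0.68, -0.03, 0.48], [-0.69, -0.03, 0.46], [-0.7, -0.03, 0.44]], twist=[[0.4, 1.5, -0.1], [0.4, 1.5, -0.1], [0.4, 1.5, -0.1], [0.4, 1.4, -0.1], [0.4, 1.5, -0.1], [0.4, 1.4, -0.1], [0.4, 1.5, -0.2], [0.4, 1.4, -0.1]])

```text
t: 2.1
tcp_pos: [0.3637, -0.3261, 0.2535]
eef_rot: [0.574, -0.546, 0.416, -0.447]
force: [-0.9, -0.3, 0.1]
opening: 0.0854
```

jog_arm(fingers=[1, 1, 1, 1, 1, 1, 1, 1], offset=[[-0.71, -0.03, 0.43], [-0.72, -0.02, 0.41], [-0.73, -0.02, 0.39], [-0.74, -0.03, 0.37], [-0.83, 0.17, 0.1], [-0.84, 0.16, 0.07], [-0.84, 0.16, 0.04], [-0.84, 0.15, 0.01]], twist=[[0.4, 1.5, -0.2], [0.4, 1.4, -0.1], [0.4, 1.5, -0.2], [0.5, 1.4, -0.1], [2.9, 1.4, -0.5], [2.9, 1.4, -0.5], [2.9, 1.4, -0.5], [2.9, 1.4, -0.5]])

```text
t: 3.1
tcp_pos: [0.3972, -0.0647, 0.2335]
eef_rot: [0.577, -0.44, 0.401, -0.559]
force: [-0.0, 0.3, 0.8]
opening: 0.0856
```

jog_arm(fingers=[1, 1, 1, 1, 1, 1, 1, 1], offset=[[-0.84, 0.15, -0.01], [-0.84, 0.14, -0.04], [-0.84, 0.12, -0.07], [-0.84, 0.11, -0.1], [-0.84, 0.1, -0.12], [-0.84, 0.09, -0.15], [-0.84, 0.07, -0.17], [-0.83, 0.06, -0.2]], twist=[[2.9, 1.4, -0.5], [2.9, 1.4, -0.5], [2.9, 1.4, -0.5], [2.9, 1.4, -0.5], [2.8, 1.4, -0.5], [2.9, 1.4, -0.6], [2.8, 1.4, -0.5], [2.9, 1.4, -0.6]])

```text
t: 4.1
tcp_pos: [0.3966, 0.1973, 0.1847]
eef_rot: [-0.592, 0.285, -0.324, 0.681]
force: [-0.2, 1.0, -0.2]
opening: 0.0851
```

```bash
python3 - <<'E'
from h import *
s=arm.sense();p,r=cur();print(s["t"],p,s["qpos"].round(2),r.as_matrix().round(3)); print(tool(50).as_matrix().round(3))
snap("scene","s1.png",(150,60,350,260),3)
snap("top","t1.png",(120,50,340,330),2)
E
```

```text
4.1 [0.39661068 0.19728246 0.18466029] [ 0.63 -0.41 -1.39  2.43  0.37  0.4  -2.85] [[-0.137  0.621  0.771]
 [-0.991 -0.09  -0.103]
 [ 0.005 -0.778  0.628]]
[[-0.151  0.635  0.757]
 [-0.989 -0.097 -0.115]
 [-0.    -0.766  0.643]]
```

View pics/s1.png

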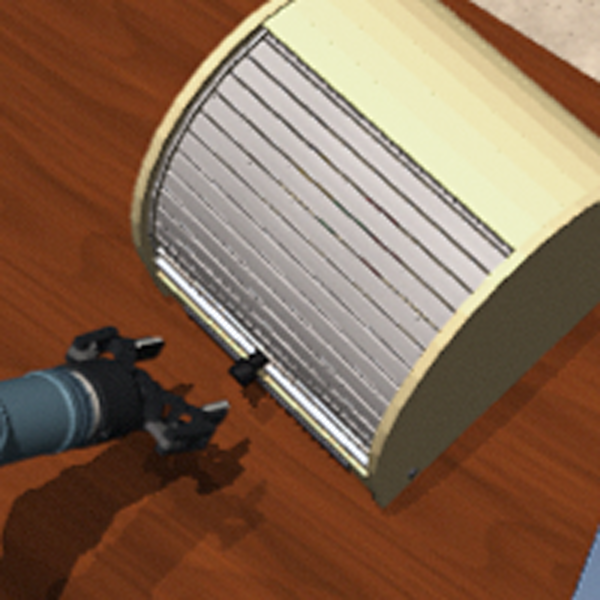

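View pics/t1.png

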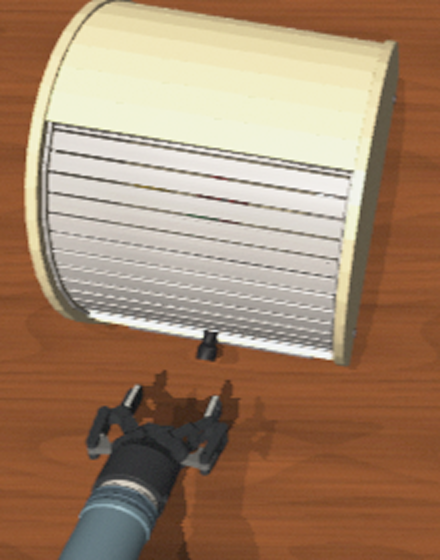

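```bash
python3 - <<'E'
from h import *
K=np.array([.4424,.1945,.0985])
rA=tool(60)*R.from_rotvec([0,-np.pi/2,0]); rB=tool(50,flip=-1); a=rB.apply([0,1,0])
plan([((.46,.19,.32),rA,9),(K-a*.07+[0,0,.01],rB,10)])
print(tool(60).as_matrix())
E
```

```text
{"fingers": [1.0, 1.0, 1.0, 1.0, 1.0, 1.0, 1.0, 1.0], "offset": [[0.01, -0.18, 0.37], [0.07, -0.18, 0.36], [0.13, -0.19, 0.34], [0.19, -0.2, 0.31], [0.23, -0.2, 0.28], [0.28, -0.21, 0.23], [0.31, -0.22, 0.17], [0.33, -0.23, 0.12]], "twist": [[-0.8, -9.9, 0.7], [-0.8, -9.9, 0.7], [-0.8, -9.8, 0.7], [-0.8, -9.9, 0.8], [-0.8, -9.8, 0.7], [-0.8, -9.9, 0.8], [-0.9, -9.8, 0.8], [-0.8, -9.9, 0.7]]}
{"fingers": [1.0, 1.0, 1.0, 1.0, 1.0, 1.0, 1.0, 1.0], "offset": [[0.33, -0.23, 0.05], [-0.33, 0.26, 0.0], [-0.33, 0.26, 0.06], [-0.32, 0.25, 0.12], [-0.3, 0.25, 0.17], [-0.28, 0.24, 0.22], [-0.24, 0.23, 0.26], [-0.2, 0.22, 0.3]], "twist": [[-0.9, -9.8, 0.7], [-0.8, -9.0, -0.8], [-0.8, -9.0, -0.8], [-0.8, -9.0, -0.8], [-0.8, -9.0, -0.8], [-0.8, -9.0, -0.8], [-0.8, -9.0, -0.8], [-0.7, -8.9, -0.8]]}
{"fingers": [1.0, 1.0, 1.0], "offset": [[-0.16, 0.22, 0.33], [-0.1, 0.21, 0.36], [-0.06, 0.21, 0.37]], "twist": [[-0.8, -9.0, -0.8], [-0.7, -8.9, -0.8], [-0.8, -9.0, -0.7]]}
[[-0.15072341  0.49428799  0.85613191]
 [-0.98857597 -0.0753617  -0.1305303 ]
 [ 0.         -0.8660254   0.5       ]]
```

jog_arm(fingers=[1, 1, 1, 1, 1, 1, 1, 1], offset=[[0.01, -0.18, 0.37], [0.07, -0.18, 0.36], [0.13, -0.19, 0.34], [0.19, -0.2, 0.31], [0.23, -0.2, 0.28], [0.28, -0.21, 0.23], [0.31, -0.22, 0.17], [0.33, -0.23, 0.12]], twist=[[-0.8, -9.9, 0.7], [-0.8, -9.9, 0.7], [-0.8, -9.8, 0.7], [-0.8, -9.9, 0.8], [-0.8, -9.8, 0.7], [-0.8, -9.9, 0.8], [-0.9, -9.8, 0.8], [-0.8, -9.9, 0.7]])

```text
t: 5.2
tcp_pos: [0.4535, 0.1827, 0.3047]
eef_rot: [0.678, -0.667, -0.074, -0.299]
force: [0.2, 0.5, 0.1]
opening: 0.0853
```

```bash
python3 - <<'E'
from h import *
s=arm.sense();p,r=cur();print(s["t"],p,s["qpos"].round(2))
E
```

```text
5.2 [0.4534989  0.18272097 0.30473376] [-0.02 -0.23 -0.6   2.18  0.34  0.79 -1.17]
```

jog_arm(fingers=[1, 1, 1, 1, 1, 1, 1, 1], offset=[[0.33, -0.23, 0.05], [-0.33, 0.26, 0.0], [-0.33, 0.26, 0.06], [-0.32, 0.25, 0.12], [-0.3, 0.25, 0.17], [-0.28, 0.24, 0.22], [-0.24, 0.23, 0.26], [-0.2, 0.22, 0.3]], twist=[[-0.9, -9.8, 0.7], [-0.8, -9.0, -0.8], [-0.8, -9.0, -0.8], [-0.8, -9.0, -0.8], [-0.8, -9.0, -0.8], [-0.8, -9.0, -0.8], [-0.8, -9.0, -0.8], [-0.7, -8.9, -0.8]])

```text
t: 6.2
tcp_pos: [0.4166, 0.1902, 0.2085]
eef_rot: [-0.458, 0.741, 0.475, -0.124]
force: [-0.1, 0.0, 0.1]
opening: 0.0851
```

jog_arm(fingers=[1, 1, 1], offset=[[-0.16, 0.22, 0.33], [-0.1, 0.21, 0.36], [-0.06, 0.21, 0.37]], twist=[[-0.8, -9.0, -0.8], [-0.7, -8.9, -0.8], [-0.8, -9.0, -0.7]])

```text
t: 6.58
tcp_pos: [0.3979, 0.1937, 0.161]
eef_rot: [-0.322, 0.691, 0.586, -0.274]
force: [1.2, -0.6, 0.3]
opening: 0.0854
```

```bash
python3 - <<'E'
from h import *
s=arm.sense();p,r=cur();print(s["t"],p,s["qpos"].round(2))
rB=tool(50,flip=-1); a=rB.apply([0,1,0]);print(np.degrees((r.inv()*rB).as_rotvec()).round(1))
K=np.array([.4424,.1945,.0985])
print("local knob",r.inv().apply(K-p)*1000)
plan([(K+a*.005,rB,5)])
snap("scene","s2.png",(150,60,350,260),3)
E
```

```text
6.575 [0.39789146 0.19371996 0.16098003] [-0.2  -0.03 -0.76  2.47  1.1   0.69 -0.44]
[-0.1 -0.5 -0.6]
local knob [ 8.15655512 76.00261724  6.51504634]
{"fingers": [1.0, 1.0, 1.0, 1.0, 1.0], "offset": [[0.04, 0.41, 0.03], [0.04, 0.4, 0.03], [0.04, 0.41, 0.03], [0.04, 0.4, 0.04], [0.04, 0.41, 0.03]], "twist": [[0, -0.1, -0.1], [0, -0.1, -0.1], [0, -0.1, -0.1], [0, -0.1, -0.1], [-0.1, -0.1, -0.2]]}
```

View pics/s2.png

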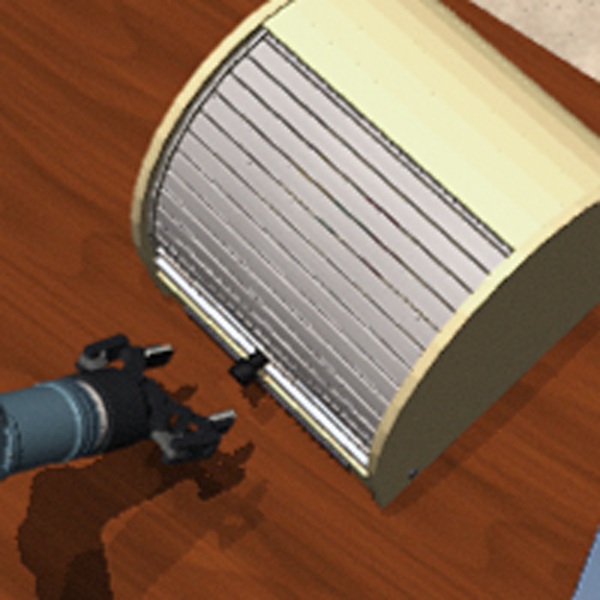

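jog_arm(fingers=[1, 1, 1, 1, 1], offset=[[0.04, 0.41, 0.03], [0.04, 0.4, 0.03], [0.04, 0.41, 0.03], [0.04, 0.4, 0.04], [0.04, 0.41, 0.03]], twist=[[0, -0.1, -0.1], [0, -0.1, -0.1], [0, -0.1, -0.1], [0, -0.1, -0.1], [-0.1, -0.1, -0.2]])

```text
t: 7.25
tcp_pos: [0.4468, 0.1941, 0.0949]
eef_rot: [-0.322, 0.689, 0.59, -0.273]
force: [-0.0, 0.5, 0.4]
opening: 0.0854
```

```bash
python3 - <<'E'
from h import *
s=arm.sense();p,r=cur();print(s["t"],p,s["qpos"].round(2),s["force"])
rB=tool(50,flip=-1); a=rB.apply([0,1,0]);print(np.degrees((r.inv()*rB).as_rotvec()).round(1))
K=np.array([.4424,.1945,.0985])
print("local knob",r.inv().apply(K-p)*1000)
snap("scene","s3.png",(150,60,350,260),3)
snap("top","t3.png",(170,150,320,300),4)
E
```

```text
7.25 [0.44683439 0.19412463 0.09494961] [-0.2   0.25 -0.69  2.43  1.52  0.73 -0.75] [-0.01493815  0.48013307  0.40880508]
[ 0.  -0.4 -0. ]
local knob [-0.30636771 -5.57460275  1.11351319]
```

View pics/s3.png

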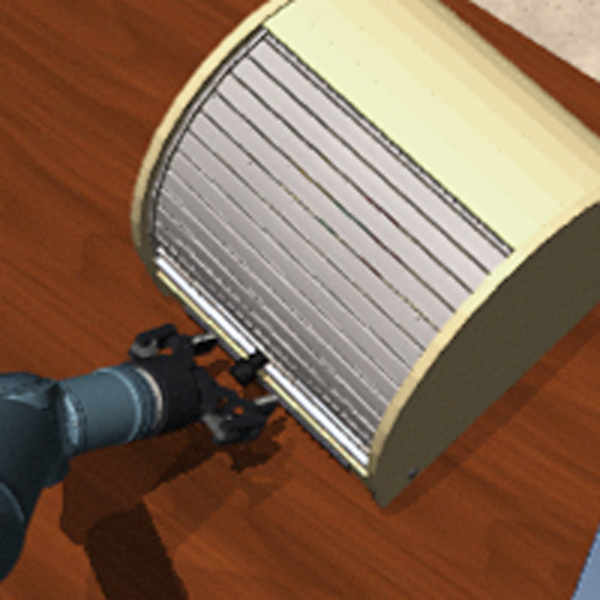

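View pics/t3.png

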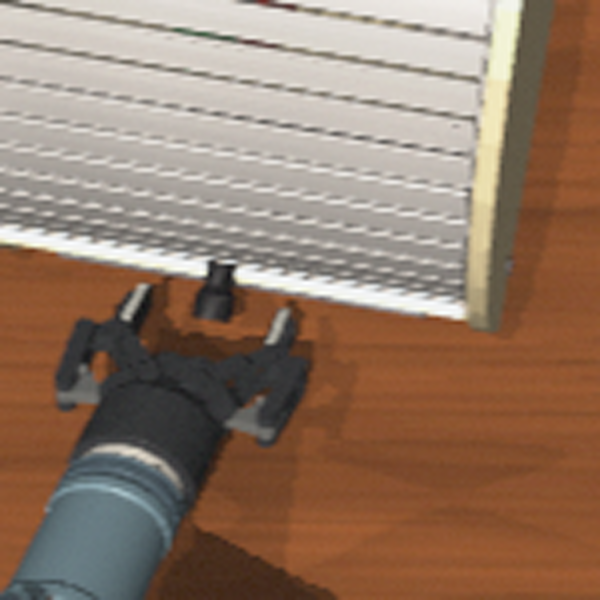

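jog_arm(fingers=[0, 0, 0, 0, 0], offset=[[0, 0, 0], [0, 0, 0], [0, 0, 0], [0, 0, 0], [0, 0, 0]], twist=[[0, 0, 0], [0, 0, 0], [0, 0, 0], [0, 0, 0], [0, 0, 0]], squeeze=40)

```text
t: 7.98
tcp_pos: [0.4456, 0.1951, 0.0959]
eef_rot: [-0.321, 0.688, 0.591, -0.274]
force: [-4.9, -0.6, 6.0]
opening: 0.0246
```

```bash
python3 - <<'E'
from h import *
s=arm.sense();p,r=cur();print(s["t"],p,s["force"],s["wrist_torque"],s["opening"])
snap("top","t4.png",(170,150,320,300),4)
# arc plan: rotate TCP about axis by th; tool phi from 50 to 90
C=np.array([CAB[0],CAB[1],.085])
N=16;way=[]
for i in range(1,N+1):
    th=1.3*i/N; phi=50+35*i/N
    q=R.from_rotvec(EY*th).apply([0.,0,0]+ (np.array([.4424,.1945,.0985])-C))+C
    a=tool(phi,flip=-1).apply([0,1,0])
    way.append((q+a*.006,tool(phi,flip=-1),1))
print(way[-1][0])
plan(way,fingers=0)
E
```

```text
7.975 [0.44557639 0.19511844 0.09587763] [-4.85183854 -0.63581613  5.96490293] [-0.25998624  0.60195993 -0.30636414] 0.024559539092527807
[0.62125475 0.16723088 0.30282568]
{"fingers": [0, 0, 0, 0, 0, 0, 0, 0], "offset": [[-0.03, -0.27, -0.31], [0.0, -0.31, -0.34], [0.0, -0.3, -0.36], [0.0, -0.28, -0.36], [0.0, -0.26, -0.38], [0.0, -0.25, -0.39], [0.0, -0.23, -0.4], [0.0, -0.21, -0.41]], "twist": [[2.3, -0.1, 0.1], [2.2, 0, 0], [2.2, 0, 0], [2.2, 0, 0], [2.2, 0, 0], [2.2, 0, 0], [2.1, 0, 0], [2.2, 0, 0]]}
{"fingers": [0, 0, 0, 0, 0, 0, 0, 0], "offset": [[0.0, -0.19, -0.41], [0.0, -0.17, -0.43], [0.0, -0.16, -0.43], [0.0, -0.14, -0.44], [0.0, -0.12, -0.44], [0.0, -0.09, -0.45], [0.0, -0.08, -0.45], [0.0, -0.06, -0.46]], "twist": [[2.2, 0, 0], [2.2, 0, 0], [2.2, 0, 0], [2.2, 0, 0], [2.2, 0, 0], [2.2, 0, 0], [2.1, 0, 0], [2.2, 0, 0]]}
```

View pics/t4.png

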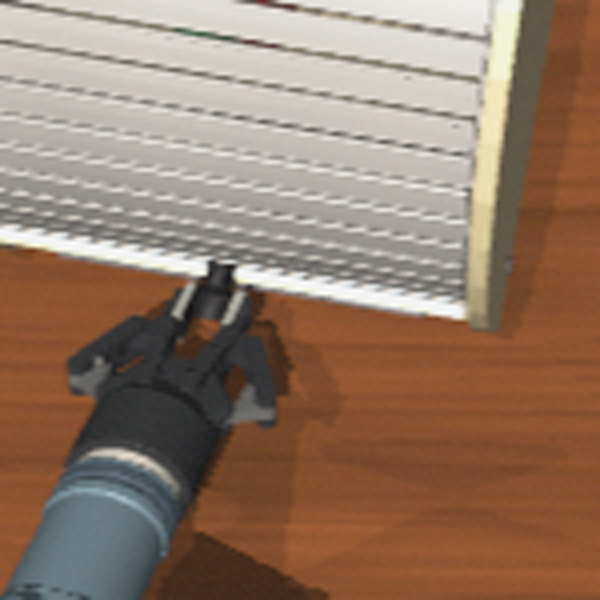

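jog_arm(fingers=[0, 0, 0, 0, 0, 0, 0, 0], offset=[[-0.03, -0.27, -0.31], [0.0, -0.31, -0.34], [0.0, -0.3, -0.36], [0.0, -0.28, -0.36], [0.0, -0.26, -0.38], [0.0, -0.25, -0.39], [0.0, -0.23, -0.4], [0.0, -0.21, -0.41]], twist=[[2.3, -0.1, 0.1], [2.2, 0, 0], [2.2, 0, 0], [2.2, 0, 0], [2.2, 0, 0], [2.2, 0, 0], [2.1, 0, 0], [2.2, 0, 0]])

```text
t: 9.02
tcp_pos: [0.4952, 0.1878, 0.2259]
eef_rot: [-0.424, 0.628, 0.541, -0.365]
force: [-2.0, 3.1, -5.2]
opening: 0.0242
```

```bash
python3 - <<'E'
from h import *
s=arm.sense();p,r=cur();print(s["t"],p,s["force"],s["wrist_torque"],s["opening"],s["qpos"].round(2))
C=np.array([CAB[0],CAB[1],.085]);d=p-C; print(d@EX,d@EY,d[2],np.arctan2(d[2],-d@EX),np.hypot(d@EX,d[2]))
snap("scene","s5.png",(150,40,350,240),3)
E
```

```text
9.025 [0.49524969 0.18777568 0.22588661] [-2.01252176  3.05681588 -5.23079937] [0.72866014 1.49344763 0.19471975] 0.02420240114768808 [ 0.08  0.04 -0.67  2.11  0.41  0.76  0.56]
-0.17525982451154126 0.001375639198917039 0.14088661308814693 0.6770979735392045 0.2248667246065221
```

View pics/s5.png

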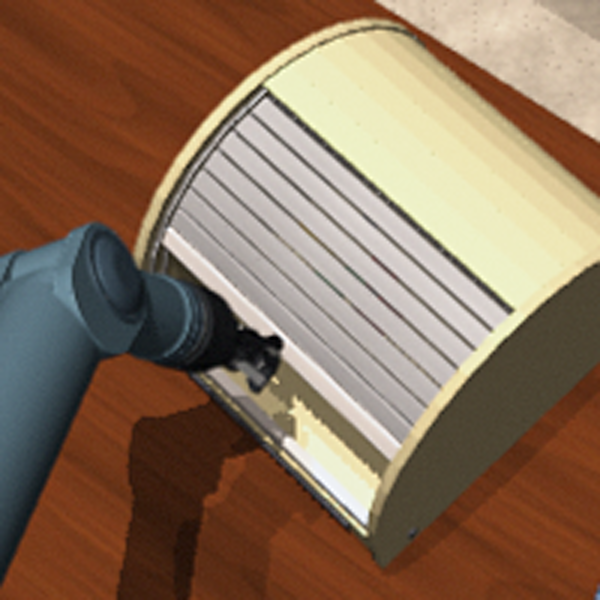

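Shutter is rising with the knob held. Continue.

jog_arm(fingers=[0, 0, 0, 0, 0, 0, 0, 0], offset=[[0.0, -0.19, -0.41], [0.0, -0.17, -0.43], [0.0, -0.16, -0.43], [0.0, -0.14, -0.44], [0.0, -0.12, -0.44], [0.0, -0.09, -0.45], [0.0, -0.08, -0.45], [0.0, -0.06, -0.46]], twist=[[2.2, 0, 0], [2.2, 0, 0], [2.2, 0, 0], [2.2, 0, 0], [2.2, 0, 0], [2.2, 0, 0], [2.1, 0, 0], [2.2, 0, 0]])

```text
t: 10.07
tcp_pos: [0.6211, 0.1694, 0.304]
eef_rot: [-0.513, 0.557, 0.481, -0.441]
force: [-2.7, 2.9, 5.0]
opening: 0.024
```

```bash
python3 - <<'E'
from h import *
s=arm.sense();p,r=cur();print(s["t"],p,s["force"],s["wrist_torque"],s["opening"],s["qpos"].round(2))
C=np.array([CAB[0],CAB[1],.085]);d=p-C; print(d@EX,d@EY,d[2],np.arctan2(d[2],-d@EX),np.hypot(d@EX,d[2]))
snap("scene","s6.png",(150,40,350,240),3)
E
```

```text
10.075 [0.62109202 0.16938532 0.30397745] [-2.694985    2.94119134  4.98625757] [0.40024002 0.81784578 0.0528147 ] 0.024049738160645453 [ 0.13  0.34 -0.6   1.58  0.25  1.22  0.91]
-0.048083260534645025 0.0021627505674336224 0.21897744658260382 1.3546458275439106 0.2241943845315481
```

View pics/s6.png

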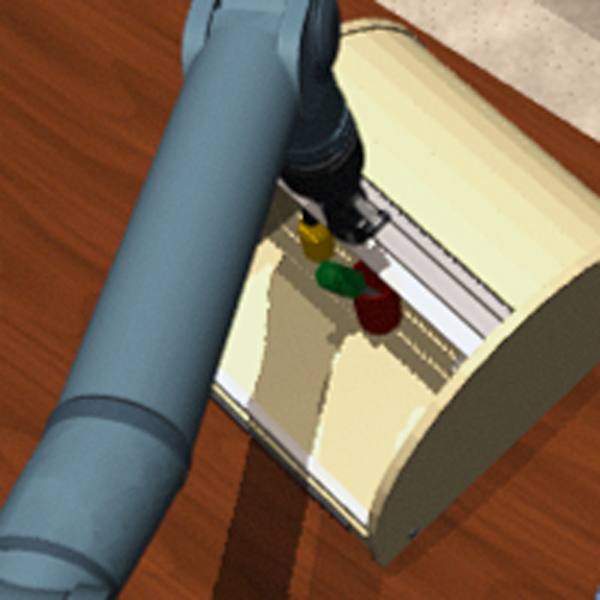

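jog_arm(fingers=[1, 1, 1, 1, 1, 1, 1, 1], offset=[[0, 0, 0], [0, 0, 0], [0, 0, 0], [0, -0.6, 0], [0, -1, 0], [0, -0.6, -0.7], [0, 0, -1], [0, 0, -1]], twist=[[0, 0, 0], [0, 0, 0], [0, 0, 0], [0, 0, 0], [0, 0, 0], [0, 0, 0], [0, 0, 0], [0, 0, 0]])

```text
t: 11.12
tcp_pos: [0.7213, 0.1519, 0.3995]
eef_rot: [-0.512, 0.559, 0.481, -0.44]
force: [-0.1, -0.2, 0.9]
opening: 0.0853
```

```bash
python3 - <<'E'
from h import *
s=arm.sense();p,r=cur();print(s["t"],p,s["force"],s["opening"],s["qpos"].round(2))
for n in("scene","top"):
    snap(n,n+"7.png")
    M=np.array(P[n]["world_from_camera"])
    for o in ["pull_knob","pot","driver","driver_tip","driver_grip","oil_bottle","grease_tin"]:
        rr=arm.recognise(n,o)
        print(n,o,[(round(d["conf"],2),np.round((M@np.r_[d["at"],1])[:3],3),proj(n,(M@np.r_[d["at"],1])[:3]).round()[0]) for d in rr[:2]])
a=cv2.imread("pics/scene7.png")[40:240,180:380];cv2.imwrite("pics/c7.png",cv2.resize(a,None,fx=3,fy=3,interpolation=2))
a=cv2.imread("pics/top7.png")[50:250,130:330];cv2.imwrite("pics/d7.png",cv2.resize(a,None,fx=3,fy=3,interpolation=2))
E
```

```text
11.125 [0.72134221 0.15187237 0.39946649] [-0.1202654  -0.21505145  0.86296405] 0.08534488898955028 [ 0.09  0.49 -0.57  1.18  0.3   1.47  0.98]
scene pull_knob [(0.82, array([0.634, 0.111, 0.284]), array([286., 125.])), (0.62, array([0.601, 0.176, 0.213]), array([263., 133.]))]
scene pot [(0.62, array([0.64 , 0.168, 0.104]), array([277., 141.]))]
scene driver [(0.58, array([0.6  , 0.177, 0.221]), array([262., 132.]))]
scene driver_tip []
scene driver_grip [(0.58, array([0.604, 0.174, 0.212]), array([265., 133.]))]
scene oil_bottle [(0.57, array([0.665, 0.266, 0.093]), array([258., 120.]))]
scene grease_tin []
top pull_knob [(0.7, array([0.632, 0.083, 0.282]), array([256., 141.]))]
top pot [(0.52, array([0.628, 0.166, 0.096]), array([236., 157.]))]
top driver []
top driver_tip []
top driver_grip [(0.61, array([0.629, 0.164, 0.097]), array([237., 156.])), (0.17, array([0.649, 0.077, 0.27 ]), array([260., 134.]))]
top oil_bottle []
top grease_tin []
```

View pics/c7.png

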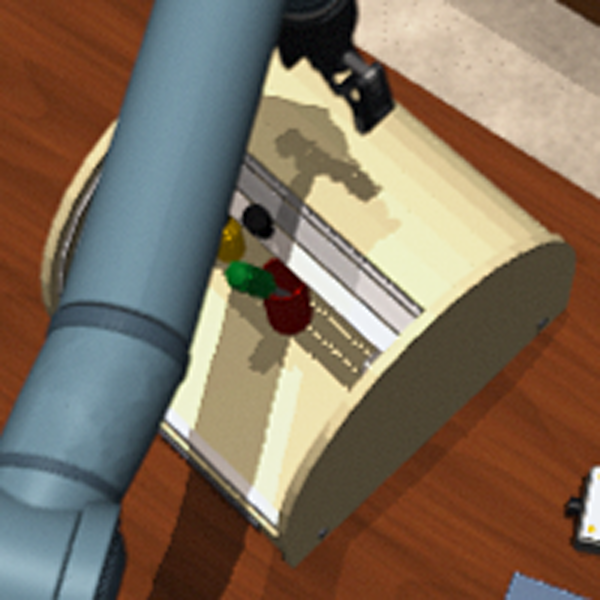

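View pics/d7.png

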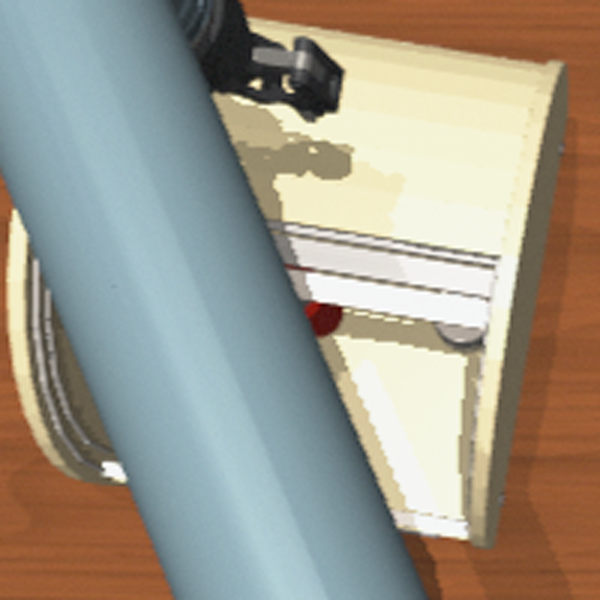

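jog_arm(fingers=[1, 1, 1, 1, 1, 1, 1, 1], offset=[[-0.6, 0, 0.85], [-0.6, 0, 0.85], [-0.6, 0, 0.85], [-0.6, 0, 0.85], [-0.6, 0, 0.85], [-0.6, 0, 0.85], [-0.6, 0, 0.85], [-0.6, 0, 0.85]], twist=[[0, 0, 0], [0, 0, 0], [0, 0, 0], [0, 0, 0], [0, 0, 0], [0, 0, 0], [0, 0, 0], [0, 0, 0]])

```text
t: 12.92
tcp_pos: [0.4227, 0.0027, 0.3753]
eef_rot: [-0.513, 0.559, 0.481, -0.44]
force: [0.0, 0.2, 0.0]
opening: 0.0851
```

```bash
python3 - <<'E'
from h import *
s=arm.sense();p,r=cur();print(s["t"],p,s["force"],s["opening"],s["qpos"].round(2))
for n in("scene","top"):
    snap(n,n+"8.png")
    M=np.array(P[n]["world_from_camera"])
    for o in ["pot","driver","driver_grip"]:
        rr=arm.recognise(n,o)
        print(n,o,[(round(d["conf"],2),np.round((M@np.r_[d["at"],1])[:3],3),proj(n,(M@np.r_[d["at"],1])[:3]).round()[0]) for d in rr[:2]])
a=cv2.imread("pics/scene8.png")[70:190,210:330];cv2.imwrite("pics/c8.png",cv2.resize(a,None,fx=5,fy=5,interpolation=2))
a=cv2.imread("pics/top8.png")[110:230,180:300];cv2.imwrite("pics/d8.png",cv2.resize(a,None,fx=5,fy=5,interpolation=2))
E
```

```text
12.925 [0.42267973 0.00266148 0.37526084] [0.03805289 0.17331472 0.01871013] 0.08514139674826073 [ 0.47 -0.21 -0.5   1.95 -0.09  1.3   1.42]
scene pot [(0.77, array([0.638, 0.169, 0.102]), array([276., 141.]))]
scene driver [(0.6, array([0.601, 0.177, 0.221]), array([262., 132.]))]
scene driver_grip [(0.51, array([0.603, 0.174, 0.209]), array([264., 133.]))]
top pot [(0.5, array([0.627, 0.169, 0.105]), array([234., 156.]))]
top driver [(0.76, array([0.602, 0.175, 0.223]), array([220., 158.]))]
top driver_grip [(0.58, array([0.6  , 0.179, 0.219]), array([219., 159.]))]
```

View pics/c8.png

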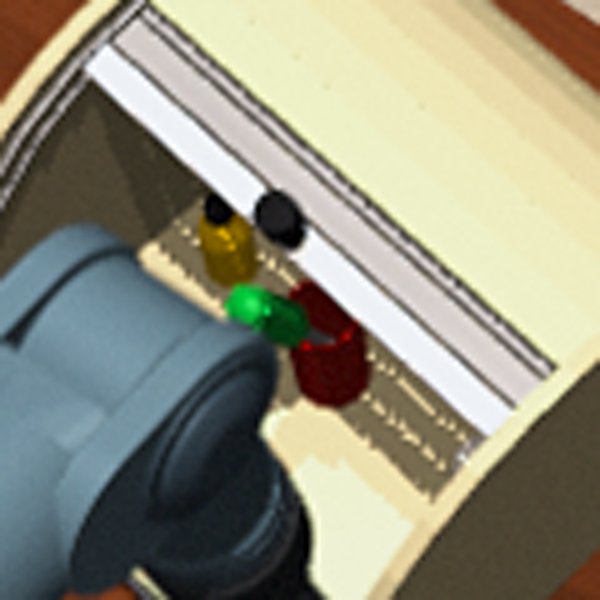

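View pics/d8.png

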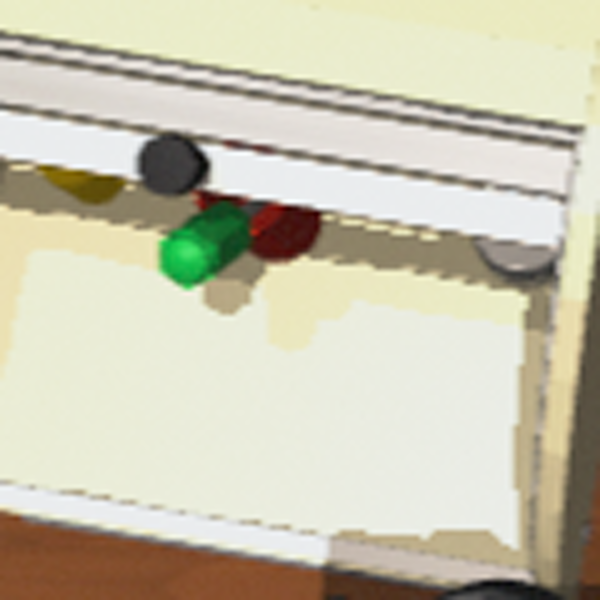

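```bash
cat > fitd.py <<'E'
from h import *
obs=[("top",(216.6,161.6),.186),("scene",(258.6,130.6),.186),("top",(227.5,153.8),.108),("scene",(269.5,134.8),.108)]
def pts(v):
    t=np.array([v[0],v[1],v[2]]); d=np.array([np.sin(v[3])*np.cos(v[4]),np.sin(v[3])*np.sin(v[4]),np.cos(v[3])]); return t,d
def f(v):
    t,d=pts(v); e=[proj(n,t+d*s)[0]-u for n,u,s in obs]
    return np.r_[np.concatenate(e),(v[2]-.059)/.002,(v[3]-np.radians(23))/.03]
r=least_squares(f,[.64,.17,.059,.4,np.pi]);t,d=pts(r.x)
print(r.x,np.degrees(r.x[3:]),"front az",np.degrees(np.arctan2(-EX[1],-EX[0])));print(f(r.x).round(1))
print("tip",t,"grip",t+.145*d,"end",t+.186*d,"d",d)
np.save("drv.npy",np.r_[t,d])
C=np.array([CAB[0],CAB[1],0])
for q in (t,t+.145*d,t+.186*d): print("cab",(q-C)@EX,(q-C)@EY,q[2])
E
python3 fitd.py
python3 - <<'E'
from h import *
# pot rim circle check
import numpy as np
a=cv2.imread("pics/scene8.png");b=cv2.imread("pics/top8.png")
for pot in [(.63,.166),(.635,.166),(.64,.166),(.645,.166)]:
    print(pot,proj("scene",[*pot,.145])[0].round(1),proj("top",[*pot,.145])[0].round(1),proj("scene",[*pot,.055])[0].round(1))
E
```

```text
[0.66581954 0.167317   0.05927479 0.40893921 2.93113044] [ 23.43049055 167.94140338] front az 171.33114855967065
[-0.3 -0.3  0.5  0.3 -0.7  0.2  0.4  0.7  0.1  0.3]
tip [0.66581954 0.167317   0.05927479] grip [0.60943453 0.17936229 0.19231854] end [0.59349118 0.1827682  0.22993781] d [-0.38886217  0.08307095  0.91754315]
cab -0.0035549626453719005 0.006859552042033196 0.05927478656663213
cab -0.06111133997917172 0.010268693214094812 0.1923185432208931
cab -0.07738590184597025 0.011232657269643256 0.22993781234382205
(0.63, 0.166) [274.2 137.7] [232.2 152.6] [276.9 150. ]
(0.635, 0.166) [275.2 136.6] [232.3 150.7] [277.8 148.8]
(0.64, 0.166) [276.2 135.4] [232.4 148.7] [278.8 147.7]
(0.645, 0.166) [277.2 134.2] [232.4 146.8] [279.7 146.6]
```

```bash
cat > fk.py <<'E'
from h import *
import itertools
S=[([1.01,.3838,.0438,1.5996,-.018,1.161,-.05],(.29,-.5812,.2385),None),
([.63,-.41,-1.39,2.43,.37,.4,-2.85],(.3966,.1973,.1847),[-.592,.285,-.324,.681]),
([-.02,-.23,-.6,2.18,.34,.79,-1.17],(.4535,.1827,.3047),[.678,-.667,-.074,-.299]),
([-.2,-.03,-.76,2.47,1.1,.69,-.44],(.398,.1937,.161),[-.322,.691,.586,-.274]),
([-.2,.25,-.69,2.43,1.52,.73,-.75],(.4468,.1941,.0949),[-.322,.689,.59,-.273]),
([.08,.04,-.67,2.11,.41,.76,.56],(.4952,.1878,.2259),[-.424,.628,.541,-.365]),
([.13,.34,-.6,1.58,.25,1.22,.91],(.6211,.1694,.304),[-.513,.557,.481,-.441]),
([.09,.49,-.57,1.18,.3,1.47,.98],(.7213,.1519,.3995),[-.512,.559,.481,-.44]),
([.47,-.21,-.5,1.95,-.09,1.3,1.42],(.4227,.0027,.3753),[-.513,.559,.481,-.44])]
def fk(q,L,sg):
    h,l1,l2,lt,e1,e2,e3,e4,dy=L
    r=R.from_euler("z",sg[0]*q[0]); p=np.array([0,0,h])
    r=r*R.from_euler("y",q[1]); p=p+r.apply([0,dy,0]); r=r*R.from_euler("z",sg[1]*q[2]); p=p+r.apply([e1,0,l1])
    r=r*R.from_euler("y",q[3]); p=p+r.apply([e2,0,0]); r=r*R.from_euler("z",sg[2]*q[4]); p=p+r.apply([e3,0,l2])
    r=r*R.from_euler("y",q[5]); r=r*R.from_euler("z",sg[3]*q[6]); p=p+r.apply([0,0,lt])
    # e4 : wrist offset
    return p,r
if __name__=="__main__":
  best=None
  for sg in itertools.product([1,-1],repeat=3):
    sg=(*sg,1)
    f=lambda L:np.concatenate([fk(q,L,sg)[0]-p for q,p,_ in S])
    r=least_squares(f,[.3,.35,.35,.25,0,0,0,0,0])
    if best is None or r.cost<best[0]: best=(r.cost,sg,r.x)
  print(best)
  print(np.concatenate([fk(q,best[2],best[1])[0]-p for q,p,_ in S]).reshape(-1,3).round(4))
  for s7 in (1,-1):
    sg=(*best[1][:3],s7)
    print(s7,[ (fk(q,best[2],sg)[1].inv()*quat(o)).as_quat().round(2) for q,p,o in S[1:]])
E
python3 fk.py
```

```text
(np.float64(0.00016547396099728838), (-1, -1, -1, 1), array([ 0.32181744,  0.48401028,  0.50845463,  0.33151257,  0.00728365,
        0.0012933 , -0.00440614, -0.00061534, -0.04142186]))
[[ 0.0035 -0.0065 -0.003 ]
 [-0.005   0.0034 -0.0047]
 [ 0.0067 -0.0017  0.0023]
 [ 0.0002 -0.0044  0.0003]
 [-0.0002  0.003   0.0059]
 [-0.0006 -0.0005 -0.0011]
 [-0.0056  0.0021  0.0003]
 [-0.004   0.0003  0.0039]
 [ 0.001   0.003  -0.0039]]
1 [array([-0.2 , -0.68, -0.68, -0.2 ]), array([ 0.65, -0.28, -0.28,  0.65]), array([-0.3 ,  0.64,  0.64, -0.3 ]), array([-0.48,  0.52,  0.52, -0.48]), array([0.38, 0.6 , 0.6 , 0.38]), array([0.56, 0.44, 0.43, 0.56]), array([0.59, 0.39, 0.39, 0.59]), array([0.7 , 0.11, 0.11, 0.7 ])]
-1 [array([-0.  ,  0.71,  0.71,  0.  ]), array([-0.  , -0.71, -0.7 , -0.  ]), array([-0.  ,  0.71,  0.71,  0.  ]), array([ 0.  ,  0.71,  0.7 , -0.  ]), array([0.  , 0.7 , 0.71, 0.01]), array([-0.  ,  0.71,  0.71, -0.  ]), array([0.  , 0.71, 0.71, 0.  ]), array([-0.  ,  0.7 ,  0.71, -0.  ])]
```

```bash
cat > ik.py <<'E'
from fk import *
L=np.array([ 0.32181744,0.48401028,0.50845463,0.33151257,0.00728365,0.0012933,-0.00440614,0,-0.04142186]);SG=(-1,-1,-1,-1)
QT=R.from_quat([0,.7071068,.7071068,0])
lo=np.array([-2.61,-.41,-1.48,0,-1.57,.05,-2.85]);hi=np.array([2.61,2.15,1.57,2.5,4.71,1.97,2.85])
def ik(p,r,q0,w=.01):
    q0=np.clip(q0,lo+.04,hi-.04)
    def f(q):
        pp,rr=fk(q,L,SG); return np.r_[(pp-p)/.01,(r.inv()*rr*QT).as_rotvec()/.02,w*(q-q0)]
    s=least_squares(f,q0,bounds=(lo+.03,hi-.03),max_nfev=200); pp,rr=fk(s.x,L,SG)
    return s.x,np.linalg.norm(pp-p),np.degrees(np.linalg.norm((r.inv()*rr*QT).as_rotvec()))
E
cat > t1.py <<'E'
from ik import *
v=np.load("drv.npy");t,d=v[:3],v[3:]
g=t+.145*d
q0=arm.sense()["qpos"]
rng=np.random.default_rng(0)
for flip in (-1,1):
  for phi in (15,22,30,40,50):
    res=[]
    for k in range(6):
        rr=tool(phi,flip=flip); qq=q0 if k==0 else q0+rng.normal(0,.7,7)
        x,e,a=ik(g+rr.apply([0,.008,0]),rr,qq); res.append((e*1000+a,np.round(x,2)))
    b=sorted(res,key=lambda z:z[0])
    good=[z for z in res if z[0]<1]
    b=min(good,key=lambda z:abs(z[1]-q0).sum()) if good else b[0]
    print(flip,phi,round(b[0],1),b[1])
E
python3 t1.py
```

```text
-1 15 0.0 [-0.04  0.61 -0.73  2.31  2.26  1.37 -1.04]
-1 22 0.0 [ 0.1   0.56 -0.86  2.29  2.17  1.22 -0.91]
-1 30 0.0 [ 0.14  0.45 -0.87  2.26  2.    1.01 -0.79]
-1 40 0.0 [-0.11  0.27 -0.54  2.21  1.66  0.68 -0.57]
-1 50 0.0 [-0.05  0.24 -0.54  2.13  1.25  0.59 -0.14]
1 15 0.0 [-0.26  0.51 -0.5   2.33  2.2   1.27  2.01]
1 22 0.0 [-0.19  0.43 -0.56  2.31  2.11  1.09  2.12]
1 30 0.0 [-0.1   0.35 -0.61  2.27  1.95  0.9   2.28]
1 40 0.0 [-0.12  0.26 -0.53  2.22  1.65  0.68  2.57]
1 50 16.3 [ 0.31  0.41 -0.98  2.13  1.52  0.76  2.82]
```

```bash
cat > t2.py <<'E'
from ik import *
v=np.load("drv.npy");t,d=v[:3],v[3:]
q0=np.array([0,.5,-.7,2.3,2.2,1.2,-.9])
rng=np.random.default_rng(0)
def best(p,rr,q0,n=8):
    res=[]
    for k in range(n):
        x,e,a=ik(p,rr,q0 if k==0 else q0+rng.normal(0,.6,7)); res.append((e*1000+a,np.round(x,2)))
    good=[z for z in res if z[0]<1]
    return min(good,key=lambda z:abs(z[1]-q0).sum()) if good else min(res,key=lambda z:z[0])
mc=np.array([.506,-.353,.006])
def lay(rg,u,g):
    x=rg.apply([1,0,0]); x=x-d*(x@d); x/=np.linalg.norm(x)
    F=np.c_[x,d,np.cross(x,d)]; xl=np.cross(u,-EZ); G=np.c_[xl,u,-EZ]
    return R.from_matrix(G@F.T)*rg
if __name__=="__main__":
  for phi in (-5,0,5,10,15,22):
    rr=tool(phi,flip=-1); g=t+.143*d; p=g+rr.apply([0,.004,0])
    b=best(p,rr,q0); b1=best(p+d*.105,rr,b[1])
    print("phi",phi,b,b1)
    for yaw in range(0,360,30):
        u=np.array([np.cos(np.radians(yaw)),np.sin(np.radians(yaw)),0])
        rl=lay(rr,u,g); c=mc+u*.05+[0,0,.014]; b2=best(c+rl.apply([0,.004,0]),rl,b1[1],4)
        if b2[0]<1: print("   ",yaw,b2[1],rl.apply([0,1,0]).round(2))
E
python3 t2.py
```

```text
phi -5 (np.float64(0.0001888754789207009), array([-0.04,  0.97, -0.7 ,  2.26,  2.63,  1.94, -1.07])) (np.float64(8.368729033099281e-05), array([-0.06,  0.69, -0.82,  2.37,  2.4 ,  1.84, -1.05]))
    0 [ 0.98  1.05 -0.88  1.39  0.83  1.42  1.52] [-0.32  0.01 -0.95]
    30 [ 0.93  0.96 -0.84  1.54  0.92  1.32  1.88] [-0.28 -0.15 -0.95]
    60 [ 0.9   0.83 -0.79  1.74  0.99  1.13  2.25] [-0.16 -0.27 -0.95]
    90 [ 0.92  0.68 -0.73  1.94  1.06  0.88  2.65] [-0.01 -0.32 -0.95]
    120 [-0.73  1.45  1.53  2.22  4.65  1.17 -1.12] [ 0.15 -0.28 -0.95]
    150 [ 0.29  0.4   0.28  2.22 -0.45  0.23 -1.17] [ 0.27 -0.16 -0.95]
    180 [ 1.53  0.75 -0.96  2.04  0.84  0.5  -1.53] [ 0.32 -0.01 -0.95]
    210 [ 1.77  1.38 -1.45  1.86  1.27  1.12 -1.09] [ 0.28  0.15 -0.95]
    240 [ 1.63  1.25 -1.29  1.66  0.95  1.14 -0.38] [ 0.16  0.27 -0.95]
    270 [ 1.44  1.21 -1.18  1.48  0.82  1.29  0.18] [ 0.01  0.32 -0.95]
    300 [ 1.21  1.1  -0.95  1.36  0.66  1.35  0.73] [-0.15  0.28 -0.95]
    330 [ 1.17  1.27 -1.19  1.31  1.    1.57  1.03] [-0.27  0.16 -0.95]
phi 0 (np.float64(0.0012693122151794277), arra
[... 4495 characters left out ...]
.6   0.96 -0.66  1.64  1.19  1.51  2.02] [-0.37 -0.61 -0.7 ]
    90 [ 0.41  0.69 -0.39  2.02  1.37  1.07  2.13] [-0.02 -0.71 -0.7 ]
    120 [ 0.23  0.52 -0.05  2.34  1.97  0.67  1.95] [ 0.34 -0.62 -0.7 ]
    150 [0.28 0.49 0.26 2.47 3.26 0.6  1.37] [ 0.61 -0.37 -0.7 ]
    180 [ 1.96  1.12 -1.14  2.2   1.83  0.21 -2.06] [ 0.71 -0.02 -0.7 ]
    210 [ 2.    1.49 -1.36  1.88  0.91  0.77 -0.6 ] [ 0.62  0.34 -0.7 ]
    240 [ 1.71  1.35 -1.2   1.52  0.46  1.13  0.08] [ 0.37  0.61 -0.7 ]
    270 [ 1.35  1.29 -0.96  1.18  0.3   1.51  0.53] [ 0.02  0.71 -0.7 ]
    300 [ 1.07  1.34 -0.87  0.91  0.42  1.83  0.89] [-0.34  0.62 -0.7 ]
    330 [ 0.8   1.3  -0.64  0.83  0.49  1.94  1.33] [-0.61  0.37 -0.7 ]
```

```bash
cat > t3.py <<'E'
from ik import *
from t2 import lay
v=np.load("drv.npy");t,d=v[:3],v[3:]
from scipy.spatial.transform import Slerp
def path(ws,q,n=8,verbose=1):
    p,r=fk(q,L,SG); r=r*QT
    for P1,R1,nm in ws:
        rv=(r.inv()*R1).as_rotvec(); 
        for k in range(1,n+1):
            x,e,a=ik(p+(P1-p)*k/n,r*R.from_rotvec(rv*k/n),q,w=.02); step=abs(x-q).max(); q=x
            if e>.004 or a>2: print("  miss",nm,k,round(e*1000),round(a,1))
            if step>.5: print("  jump",nm,k,step)
        p,r=P1,R1
        print(nm,p.round(3),q.round(2))
    return q
if __name__=="__main__":
    q=arm.sense()["qpos"]
    for phi in (5,15):
      rg=tool(phi,flip=-1); g=t+.145*d; G=g+rg.apply([0,.004,0]); a=rg.apply([0,1,0])
      for yaw in (255,284,104):
        print("== phi",phi,"yaw",yaw)
        u0=np.array([d[0],d[1],0]);u0/=np.linalg.norm(u0); y0=np.degrees(np.arctan2(u0[1],u0[0]))
        U=lambda y:np.array([np.cos(np.radians(y)),np.sin(np.radians(y)),0])
        c=np.array([.506,-.353,.0])+U(yaw)*.052
        ws=[(G-a*.11+[0,0,.05],tool(30,flip=-1),"pre2"),(G-a*.08,rg,"pre"),(G,rg,"grasp"),(G+d*.11,rg,"pull"),(np.array([.48,.12,.36]),lay(rg,u0,g),"out"),
          (np.array([.5,-.15,.33]),lay(rg,U((y0+yaw)/2),g),"mid"),(c+[0,0,.12],lay(rg,U(yaw),g),"above"),(c+[0,0,.02],lay(rg,U(yaw),g),"lay")]
        path(ws,q)
E
python3 t3.py
```

```text
== phi 5 yaw 255
  jump pre2 7 0.5669907953047235
  miss pre2 8 22 1.2
pre2 [0.505 0.195 0.252] [ 0.78 -0.38 -1.45  2.4   1.38  0.4  -0.59]
  miss pre 1 34 1.9
  jump pre 2 0.7720514258989133
pre [0.535 0.191 0.199] [-0.2   0.75 -0.75  2.41  2.25  1.79 -1.18]
grasp [0.613 0.179 0.192] [-0.13  0.74 -0.65  2.31  2.39  1.64 -1.13]
pull [0.571 0.188 0.293] [-0.06  0.44 -0.84  2.39  2.17  1.5  -1.02]
  jump out 1 0.7660413113430404
  miss out 2 24 1.0
  jump out 2 0.7563407547076229
  miss out 3 15 0.7
  jump out 3 1.0709194007003995
  jump out 4 0.7190384076362575
  miss out 5 35 4.0
  miss out 6 84 10.1
  miss out 7 128 15.3
  miss out 8 163 18.8
out [0.48 0.12 0.36] [ 1.16 -0.38 -1.36  2.44  4.68  0.14 -0.55]
  miss mid 1 153 17.6
  miss mid 2 145 16.7
  miss mid 3 138 16.1
  miss mid 4 133 16.0
  miss mid 5 130 16.4
  miss mid 6 129 17.2
  miss mid 7 130 18.7
  miss mid 8 129 20.9
mid [ 0.5  -0.15  0.33] [ 2.05 -0.38 -1.45  2.39  4.68  0.84  0.61]
  miss above 1 125 22.5
  miss above 2 130 24.5
  miss above 3 142 26.8
  miss above 4 158 29.4
  miss above 5 172 32.6
  miss above 6 190 
[... 6914 characters left out ...]
.12  2.82]
  miss mid 1 76 8.7
  miss mid 2 74 8.5
  miss mid 3 73 8.3
  miss mid 4 71 8.1
  miss mid 5 69 8.0
  miss mid 6 66 7.8
  miss mid 7 64 7.7
  miss mid 8 61 7.5
mid [ 0.5  -0.15  0.33] [-1.18 -0.38  0.83  2.39  1.22  1.07  2.82]
  miss above 1 46 5.7
  miss above 2 31 4.0
  miss above 3 17 2.3
  miss above 4 4 0.6
  miss above 6 18 0.8
  miss above 7 44 2.0
  miss above 8 70 3.1
above [ 0.493 -0.303  0.12 ] [-1.39 -0.38  1.54  2.38  1.34  0.97  2.64]
  miss lay 1 78 3.4
  miss lay 2 87 3.7
  miss lay 3 95 4.0
  miss lay 4 104 4.3
  miss lay 5 113 4.6
  miss lay 6 122 4.9
  miss lay 7 131 5.1
  miss lay 8 141 5.3
lay [ 0.493 -0.303  0.02 ] [-1.34 -0.38  1.54  2.47  1.41  0.88  2.56]
```

```bash
cat > t4.py <<'E'
from t3 import *
q=arm.sense()["qpos"]
phi=15
rg=tool(phi,flip=-1); g=t+.145*d; G=g+rg.apply([0,.004,0])
a45=tool(45,flip=-1).apply([0,1,0])
u0=np.array([d[0],d[1],0]);u0/=np.linalg.norm(u0); y0=np.degrees(np.arctan2(u0[1],u0[0]))
U=lambda y:np.array([np.cos(np.radians(y)),np.sin(np.radians(y)),0])
w1=[(np.array([.47,.16,.34]),tool(70,flip=-1),"a"),(G-a45*.09,tool(45,flip=-1),"pre2"),(G-rg.apply([0,.04,0]),tool(25,flip=-1),"pre"),(G,rg,"grasp"),(G+d*.11,rg,"pull"),
 (np.array([.57,.17,.37]),lay(rg,u0,g),"out")]
if __name__=="__main__":
  q=path(w1,q,6)
  for yaw in (255,284,104):
    print("== yaw",yaw); c=np.array([.506,-.353,.0])+U(yaw)*.052
    path([(np.array([.56,-.05,.35]),lay(rg,U(y0*.6+yaw*.4),g),"mid"),(c+[0,0,.15],lay(rg,U(yaw),g),"above"),(c+[0,0,.02],lay(rg,U(yaw),g),"lay")],q,6)
E
python3 t4.py
```

```text
a [0.47 0.16 0.34] [ 0.39 -0.2  -0.82  2.01  0.06  0.98  0.96]
pre2 [0.55  0.188 0.255] [ 0.37  0.08 -1.05  2.2   1.19  0.66 -0.14]
pre [0.575 0.185 0.202] [ 0.07  0.43 -0.89  2.34  2.02  1.15 -0.9 ]
grasp [0.613 0.179 0.191] [-0.03  0.61 -0.75  2.32  2.26  1.38 -1.03]
pull [0.57  0.188 0.292] [ 0.06  0.28 -0.93  2.36  2.    1.2  -0.9 ]
  jump out 3 1.2926814166459506
  jump out 4 1.3664144799506026
  miss out 5 6 0.8
  jump out 5 1.1494550397182246
  miss out 6 72 10.0
  jump out 6 0.5004214257535915
out [0.57 0.17 0.37] [-1.98 -0.38  1.09  2.27  1.3   1.1   2.82]
== yaw 255
  miss mid 1 30 3.9
  miss mid 2 57 7.4
  miss mid 3 67 8.5
  jump mid 3 1.7180726321573303
  miss mid 4 79 10.0
  jump mid 4 0.8663551101984579
  miss mid 5 97 12.5
  jump mid 5 0.5323927295749014
  miss mid 6 120 15.4
mid [ 0.56 -0.05  0.35] [-1.11 -0.35  1.13  2.47  2.38  0.08  2.82]
  miss above 1 137 17.7
  miss above 2 80 5.6
  jump above 2 2.181069350366142
  miss above 3 55 4.1
  miss above 4 47 4.4
  miss above 5 62 6.6
  miss above 6 75 8.6
above [ 0.493 -0.403  0.15 ] [0.03 1.3  1.4  1.63 4.68 1.94 1.
[... 819 characters left out ...]

  miss lay 4 92 11.6
  miss lay 5 83 10.5
  miss lay 6 74 9.4
lay [ 0.519 -0.403  0.02 ] [0.05 1.57 1.39 1.38 4.68 1.94 1.61]
== yaw 104
  miss mid 1 8 1.1
  miss mid 2 17 2.3
  miss mid 3 27 3.5
  miss mid 4 36 4.8
  miss mid 5 46 6.1
  miss mid 6 55 7.4
mid [ 0.56 -0.05  0.35] [-1.55 -0.38  1.01  2.28  1.22  1.15  2.82]
  miss above 1 39 5.2
  miss above 2 23 3.1
  miss above 3 8 1.1
  miss above 5 19 0.9
  miss above 6 50 2.4
above [ 0.493 -0.303  0.15 ] [-1.41 -0.38  1.54  2.34  1.31  1.    2.67]
  miss lay 1 64 2.9
  miss lay 2 79 3.4
  miss lay 3 94 4.0
  miss lay 4 109 4.5
  miss lay 5 125 5.0
  miss lay 6 141 5.3
lay [ 0.493 -0.303  0.02 ] [-1.34 -0.38  1.54  2.47  1.41  0.88  2.56]
```

```bash
cat > t5.py <<'E'
from t3 import *
phi=15
rg=tool(phi,flip=-1); g=t+.145*d; G=g+rg.apply([0,.004,0])
a45=tool(45,flip=-1).apply([0,1,0])
U=lambda y:np.array([np.cos(np.radians(y)),np.sin(np.radians(y)),0])
w1=[(np.array([.47,.16,.34]),tool(70,flip=-1),"a"),(G-a45*.09,tool(45,flip=-1),"pre2"),(G-rg.apply([0,.04,0]),tool(25,flip=-1),"pre"),(G,rg,"grasp"),(G+d*.11,rg,"pull")]
def w2(yaw):
    c=np.array([.506,-.353,.0])+U(yaw)*.052
    return [(np.array([.52,.17,.36]),tool(45,flip=-1),"o1"),(np.array([.50,.08,.36]),tool(75,yaw=-10,flip=-1),"o2"),(np.array([.5,-.15,.32]),lay(rg,U(-9+(yaw+9)/2),g),"mid"),(c+[0,0,.15],lay(rg,U(yaw),g),"above"),(c+[0,0,.02],lay(rg,U(yaw),g),"lay")]
if __name__=="__main__":
  q=arm.sense()["qpos"]
  q=path(w1,q,6)
  for yaw in (-20,-50,-76,-100):
    print("== yaw",yaw); path(w2(yaw),q,6)
E
python3 t5.py
```

```text
a [0.47 0.16 0.34] [ 0.39 -0.2  -0.82  2.01  0.06  0.98  0.96]
pre2 [0.55  0.188 0.255] [ 0.37  0.08 -1.05  2.2   1.19  0.66 -0.14]
pre [0.575 0.185 0.202] [ 0.07  0.43 -0.89  2.34  2.02  1.15 -0.9 ]
grasp [0.613 0.179 0.191] [-0.03  0.61 -0.75  2.32  2.26  1.38 -1.03]
pull [0.57  0.188 0.292] [ 0.06  0.28 -0.93  2.36  2.    1.2  -0.9 ]
== yaw -20
o1 [0.52 0.17 0.36] [-0.01 -0.25 -0.61  2.18  0.65  0.68  0.36]
o2 [0.5  0.08 0.36] [-0.01 -0.12 -0.31  1.94  0.13  1.11  0.88]
mid [ 0.5  -0.15  0.32] [ 0.26  0.52 -0.04  1.38 -0.02  1.91  1.51]
above [ 0.555 -0.371  0.15 ] [0.45 0.94 0.07 1.02 0.03 1.84 1.71]
lay [ 0.555 -0.371  0.02 ] [0.46 1.09 0.07 1.03 0.03 1.69 1.7 ]
== yaw -50
o1 [0.52 0.17 0.36] [-0.01 -0.25 -0.61  2.18  0.65  0.68  0.36]
o2 [0.5  0.08 0.36] [-0.01 -0.12 -0.31  1.94  0.13  1.11  0.88]
mid [ 0.5  -0.15  0.32] [ 0.31  0.5  -0.    1.4  -0.15  1.89  1.33]
above [ 0.539 -0.393  0.15 ] [ 0.57  0.94  0.14  1.03 -0.24  1.84  1.38]
lay [ 0.539 -0.393  0.02 ] [ 0.58  1.08  0.13  1.05 -0.25  1.68  1.41]
== yaw -76
o1 [0.52 0.17 0.36] [-0.01 -0.25 -0.61  2.18  0.65  0.68  0.36]
o2 [0.5  0.08 0.36] [-0.01 -0.12 -0.31  1.94  0.13  1.11  0.88]
mid [ 0.5  -0.15  0.32] [ 0.35  0.48  0.03  1.43 -0.26  1.85  1.19]
above [ 0.519 -0.403  0.15 ] [ 0.66  0.85  0.19  1.2  -0.46  1.71  1.13]
lay [ 0.519 -0.403  0.02 ] [ 0.66  1.    0.18  1.21 -0.48  1.56  1.19]
== yaw -100
o1 [0.52 0.17 0.36] [-0.01 -0.25 -0.61  2.18  0.65  0.68  0.36]
o2 [0.5  0.08 0.36] [-0.01 -0.12 -0.31  1.94  0.13  1.11  0.88]
mid [ 0.5  -0.15  0.32] [ 0.38  0.44  0.05  1.49 -0.36  1.8   1.05]
above [ 0.497 -0.404  0.15 ] [ 0.7   0.73  0.24  1.43 -0.64  1.53  0.93]
lay [ 0.497 -0.404  0.02 ] [ 0.72  0.89  0.22  1.44 -0.68  1.38  1.03]
```

```bash
sed -i 's/^rg=tool(phi,flip=-1)/rg=tool(phi,yaw=-3,flip=-1)/; s/tool(25,flip=-1)/tool(25,yaw=-3,flip=-1)/' t5.py
python3 - <<'E'
from t5 import *
plan([(w1[0][0],w1[0][1],6),(w1[1][0],w1[1][1],6)])
E
```

```text
{"fingers": [1.0, 1.0, 1.0, 1.0, 1.0, 1.0, 1.0, 1.0], "offset": [[0.67, 0.16, -0.08], [0.67, 0.16, -0.07], [0.67, 0.16, -0.06], [0.67, 0.16, -0.06], [0.67, 0.17, -0.05], [0.67, 0.16, -0.03], [0.17, 0.44, -0.17], [0.17, 0.45, -0.14]], "twist": [[-2.5, 0.0, 0.0], [-2.5, 0.0, 0.0], [-2.5, 0.0, 0.0], [-2.5, 0.0, 0.0], [-2.5, 0.0, 0.1], [-2.6, 0.1, 0.0], [-4.2, 0, 0.0], [-4.2, 0, 0.0]]}
{"fingers": [1.0, 1.0, 1.0, 1.0], "offset": [[0.17, 0.46, -0.11], [0.16, 0.47, -0.07], [0.17, 0.47, -0.04], [0.16, 0.48, -0.01]], "twist": [[-4.1, 0, 0.0], [-4.2, 0, 0.0], [-4.1, 0, 0.0], [-4.2, 0, 0.0]]}
```

jog_arm(fingers=[1, 1, 1, 1, 1, 1, 1, 1], offset=[[0.67, 0.16, -0.08], [0.67, 0.16, -0.07], [0.67, 0.16, -0.06], [0.67, 0.16, -0.06], [0.67, 0.17, -0.05], [0.67, 0.16, -0.03], [0.17, 0.44, -0.17], [0.17, 0.45, -0.14]], twist=[[-2.5, 0, 0], [-2.5, 0, 0], [-2.5, 0, 0], [-2.5, 0, 0], [-2.5, 0, 0.1], [-2.6, 0.1, 0], [-4.2, 0, 0], [-4.2, 0, 0]])

```text
t: 14.32
tcp_pos: [0.4966, 0.1707, 0.3115]
eef_rot: [-0.388, 0.651, 0.561, -0.333]
force: [0.5, -0.7, -0.1]
opening: 0.0855
```

jog_arm(fingers=[1, 1, 1, 1], offset=[[0.17, 0.46, -0.11], [0.16, 0.47, -0.07], [0.17, 0.47, -0.04], [0.16, 0.48, -0.01]], twist=[[-4.1, 0, 0], [-4.2, 0, 0], [-4.1, 0, 0], [-4.2, 0, 0]])

```text
t: 14.82
tcp_pos: [0.5469, 0.1853, 0.2569]
eef_rot: [-0.295, 0.7, 0.598, -0.255]
force: [0.6, -0.8, -2.0]
opening: 0.0855
```

```bash
python3 - <<'E'
from t5 import *
s=arm.sense();p,r=cur();print(s["t"],p,s["force"],s["qpos"].round(2),"want",w1[1][0])
print(np.degrees((r.inv()*w1[1][1]).as_rotvec()).round(1))
plan([(w1[2][0],w1[2][1],5),(w1[3][0],w1[3][1],3)])
snap("scene","s9.png",(200,60,340,200),4);snap("top","t9.png",(160,90,300,230),4)
E
```

```text
14.825 [0.54691866 0.18531238 0.25688699] [ 0.61625756 -0.83549342 -2.01963704] [ 0.55  0.07 -1.24  2.2   1.14  0.68 -0.09] want [0.55030579 0.18817282 0.25492288]
[-0.9 -0.  -0.3]
{"fingers": [1.0, 1.0, 1.0, 1.0, 1.0, 1.0, 1.0, 1.0], "offset": [[0.03, 0.3, 0.09], [0.03, 0.29, 0.11], [0.03, 0.28, 0.14], [0.03, 0.26, 0.15], [0.03, 0.26, 0.18], [0.0, 0.33, -0.06], [0.0, 0.33, -0.04], [0.01, 0.33, -0.02]], "twist": [[-4.2, 0.4, 0.4], [-4.2, 0.3, 0.4], [-4.2, 0.4, 0.5], [-4.2, 0.3, 0.4], [-4.1, 0.4, 0.5], [-3.3, 0, 0], [-3.4, 0, 0], [-3.3, 0, -0.1]]}
```

View pics/s9.png

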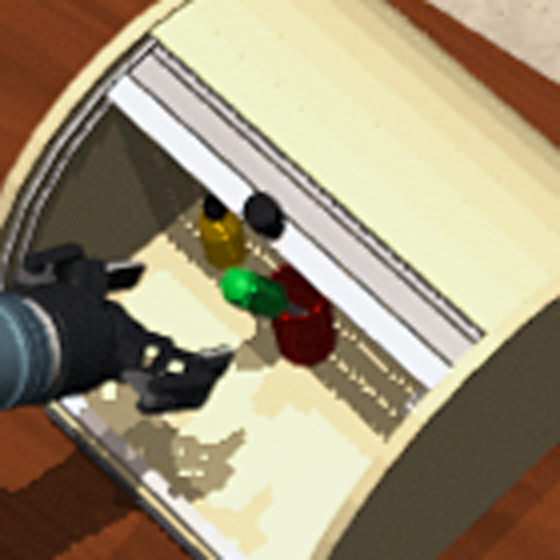

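View pics/t9.png

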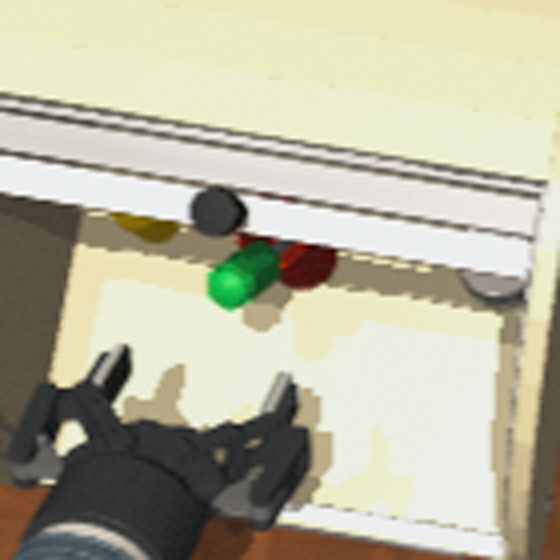

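jog_arm(fingers=[1, 1, 1, 1, 1], offset=[[0.03, 0.3, 0.09], [0.03, 0.29, 0.11], [0.03, 0.28, 0.14], [0.03, 0.26, 0.15], [0.03, 0.26, 0.18]], twist=[[-4.2, 0.4, 0.4], [-4.2, 0.3, 0.4], [-4.2, 0.4, 0.5], [-4.2, 0.3, 0.4], [-4.1, 0.4, 0.5]])

```text
t: 15.55
tcp_pos: [0.5753, 0.1841, 0.201]
eef_rot: [-0.168, 0.759, 0.614, -0.139]
force: [-0.4, 0.7, -0.1]
opening: 0.0855
```

```bash
python3 - <<'E'
from t5 import *
s=arm.sense();p,r=cur();print(s["t"],p,s["force"],s["qpos"].round(2),"want",w1[2][0])
print(np.degrees((r.inv()*w1[2][1]).as_rotvec()).round(1)); print("grip local mm",r.inv().apply(g-p)*1000,"d local",r.inv().apply(d))
plan([(w1[3][0],w1[3][1],4)])
snap("scene","s10.png",(200,60,340,200),4);snap("top","t10.png",(160,90,300,230),4)
E
```

```text
15.55 [0.57531896 0.18408017 0.20099522] [-0.42547147  0.7390185  -0.05506268] [ 0.15  0.47 -1.02  2.32  1.95  1.24 -0.84] want [0.57537986 0.18639537 0.20163603]
[-0.1  0.1 -0.4]
grip local mm [ 2.51617238 34.77720733 -6.75499331] d local [-0.00406221 -0.74986331 -0.66158032]
{"fingers": [1.0, 1.0, 1.0, 1.0], "offset": [[0.02, 0.24, -0.05], [0.01, 0.24, -0.03], [0.02, 0.25, -0.03], [0.01, 0.25, -0.01]], "twist": [[-2.5, 0.0, -0.1], [-2.5, 0.1, -0.1], [-2.6, 0.0, -0.1], [-2.5, 0.1, -0.1]]}
```

View pics/s10.png

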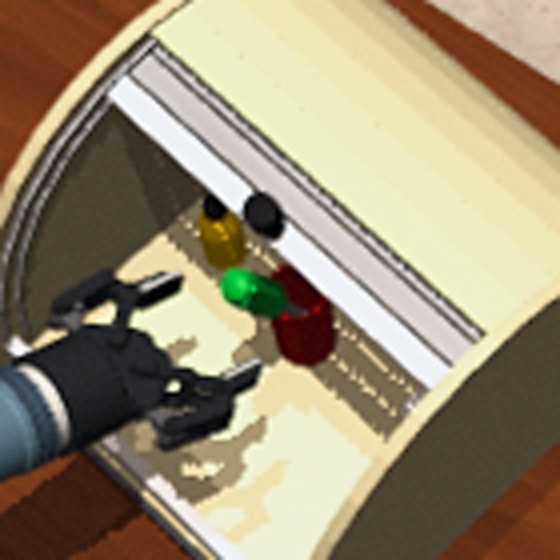

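View pics/t10.png

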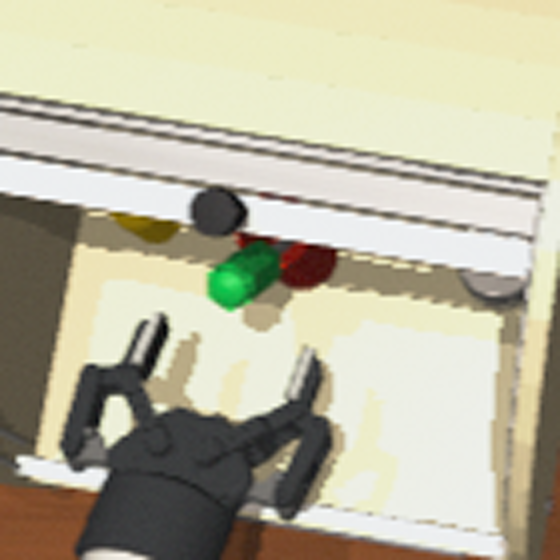

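jog_arm(fingers=[1, 1, 1, 1], offset=[[0.02, 0.24, -0.05], [0.01, 0.24, -0.03], [0.02, 0.25, -0.03], [0.01, 0.26, -0.01]], twist=[[-2.5, 0, -0.1], [-2.5, 0.1, -0.1], [-2.6, 0, -0.1], [-2.5, 0.1, -0.1]])

```text
t: 16.15
tcp_pos: [0.6144, 0.1783, 0.1926]
eef_rot: [-0.102, 0.769, 0.626, -0.082]
force: [0.8, 0.1, 0.7]
opening: 0.0856
```

```bash
python3 - <<'E'
from t5 import *
s=arm.sense();p,r=cur();print(s["t"],p,s["force"],s["qpos"].round(2))
print("grip local mm",r.inv().apply(g-p)*1000,"d local",r.inv().apply(d))
snap("scene","s11.png",(200,60,340,200),4);snap("top","t11.png",(160,90,300,230),4)
E
```

```text
16.15 [0.61442916 0.17831283 0.19263976] [0.78468054 0.11690307 0.74219946] [ 0.06  0.63 -0.87  2.29  2.2   1.44 -0.96]
grip local mm [ 0.01514749 -4.84611496  1.63273308] d local [ 0.00367188 -0.62180093 -0.78316672]
```

View pics/s11.png

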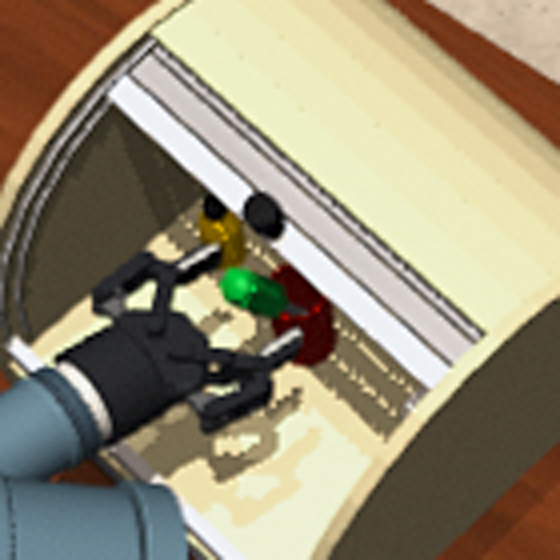

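View pics/t11.png

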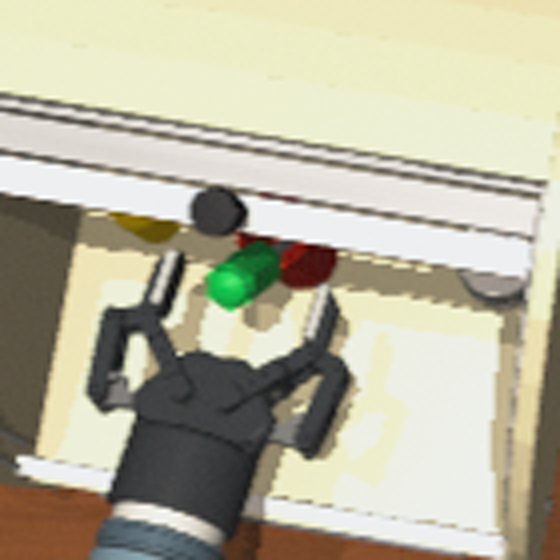

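Handle is centred between the pads. Close.

jog_arm(fingers=[0, 0, 0, 0, 0, 0], offset=[[0, 0, 0], [0, 0, 0], [0, 0, 0], [0, 0, 0], [0, 0, 0], [0, 0, 0]], twist=[[0, 0, 0], [0, 0, 0], [0, 0, 0], [0, 0, 0], [0, 0, 0], [0, 0, 0]], squeeze=60)

```text
t: 17.0
tcp_pos: [0.613, 0.1795, 0.1916]
eef_rot: [-0.102, 0.767, 0.628, -0.082]
force: [-1.2, 0.2, 3.1]
opening: 0.0249
```

```bash
python3 - <<'E'
from t5 import *
s=arm.sense();p,r=cur();print(s["t"],p,s["force"],s["wrist_torque"],s["opening"])
snap("scene","s12.png",(200,60,340,200),4);snap("top","t12.png",(160,90,300,230),4)
plan([(p+d*.115,r,8)],fingers=0)
E
```

```text
17.0 [0.61295665 0.17949139 0.19157199] [-1.21643625  0.18751882  3.07631683] [ 0.13443497  0.53433213 -0.01016368] 0.024925545071486307
{"fingers": [0, 0, 0, 0, 0, 0, 0, 0], "offset": [[0.0, -0.22, -0.28], [0.0, -0.22, -0.28], [0.0, -0.22, -0.28], [0.0, -0.23, -0.28], [0.01, -0.22, -0.28], [0.0, -0.23, -0.28], [0.01, -0.22, -0.29], [0.0, -0.23, -0.28]], "twist": [[0, 0, 0], [0, 0, 0], [0, 0, 0], [0, 0, 0], [0, 0, 0], [0, 0, 0], [0, 0, 0], [0, 0, 0]]}
```

View pics/t12.png

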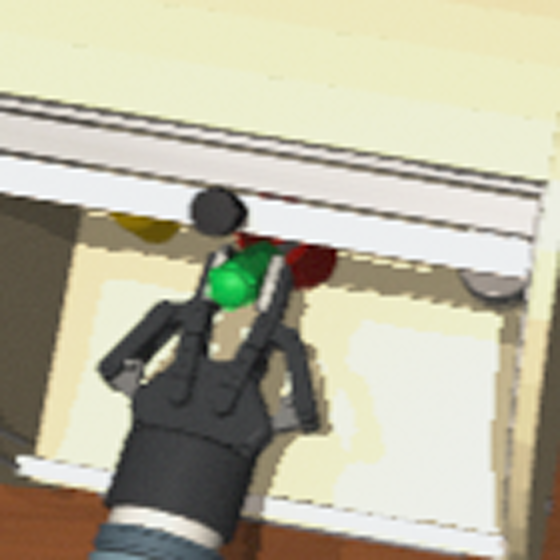

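View pics/s12.png

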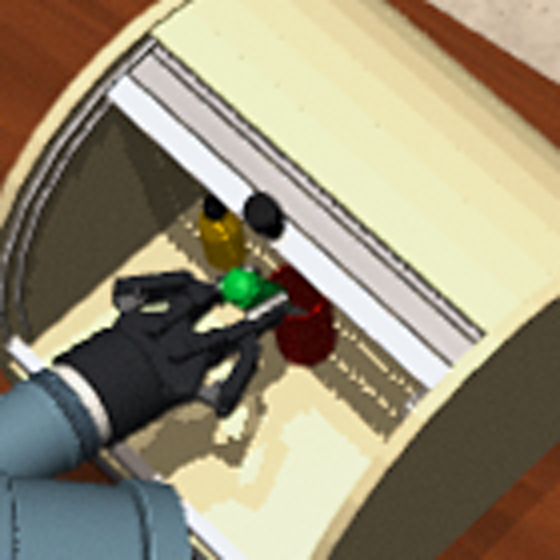

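jog_arm(fingers=[0, 0, 0, 0, 0, 0, 0, 0], offset=[[0, -0.22, -0.28], [0, -0.22, -0.28], [0, -0.22, -0.28], [0, -0.23, -0.28], [0.01, -0.22, -0.28], [0, -0.23, -0.28], [0.01, -0.22, -0.29], [0, -0.23, -0.28]], twist=[[0, 0, 0], [0, 0, 0], [0, 0, 0], [0, 0, 0], [0, 0, 0], [0, 0, 0], [0, 0, 0], [0, 0, 0]])

```text
t: 18.1
tcp_pos: [0.5671, 0.1887, 0.2961]
eef_rot: [-0.103, 0.767, 0.628, -0.083]
force: [-0.7, 0.4, -0.3]
opening: 0.025
```

```bash
python3 - <<'E'
from t5 import *
s=arm.sense();p,r=cur();print(s["t"],p,s["force"],s["wrist_torque"],s["opening"],s["qpos"].round(2))
snap("scene","s13.png",(200,60,340,200),4);snap("top","t13.png",(160,90,300,230),4)
E
```

```text
18.1 [0.56708007 0.18865826 0.29610605] [-0.65286933  0.40364914 -0.27129342] [ 0.2967389   1.22788633 -0.01527763] 0.02498373437530747 [ 0.17  0.29 -1.07  2.34  1.93  1.26 -0.84]
```

View pics/t13.png

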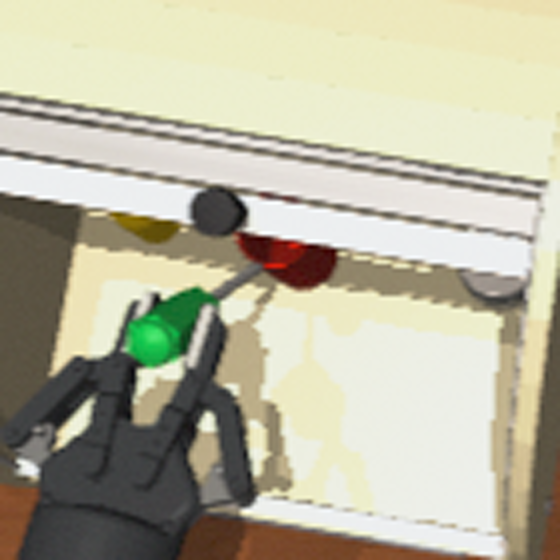

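View pics/s13.png

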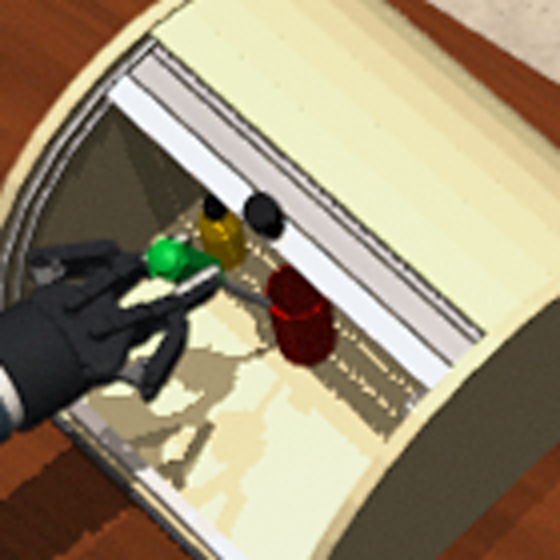

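```bash
python3 - <<'E'
from t5 import *
s=arm.sense();p,r=cur();q=s["qpos"]
ws=[(p+[-.012,0,.045],tool(25,yaw=-3,flip=-1),"up")]+w2(-76); path(ws,q,6)
plan([(ws[0][0],ws[0][1],4),(ws[1][0],ws[1][1],4),(ws[2][0],ws[2][1],4),(ws[3][0],ws[3][1],12)],fingers=0)
E
```

```text
up [0.555 0.19  0.343] [ 0.34 -0.01 -1.14  2.26  1.54  0.87 -0.55]
o1 [0.52 0.17 0.36] [ 0.11 -0.26 -0.7   2.18  0.61  0.66  0.4 ]
o2 [0.5  0.08 0.36] [ 0.1  -0.12 -0.4   1.93  0.12  1.11  0.9 ]
mid [ 0.5  -0.15  0.32] [ 0.42  0.49 -0.08  1.42 -0.22  1.85  1.17]
above [ 0.519 -0.403  0.15 ] [ 0.71  0.86  0.09  1.18 -0.4   1.7   1.1 ]
lay [ 0.519 -0.403  0.02 ] [ 0.71  1.01  0.09  1.19 -0.4   1.55  1.16]
{"fingers": [0, 0, 0, 0, 0, 0, 0, 0], "offset": [[-0.01, -0.14, -0.25], [-0.02, -0.16, -0.25], [-0.01, -0.16, -0.24], [-0.02, -0.18, -0.23], [-0.16, -0.22, -0.02], [-0.16, -0.22, 0.01], [-0.16, -0.22, 0.03], [-0.16, -0.22, 0.04]], "twist": [[2.5, 0, 0.1], [2.5, 0, 0.1], [2.5, 0, 0.1], [2.5, -0.1, 0.1], [5.0, -0.4, -0.6], [5.0, -0.4, -0.6], [5.0, -0.5, -0.7], [5.0, -0.4, -0.6]]}
{"fingers": [0, 0, 0, 0, 0, 0, 0, 0], "offset": [[-0.58, -0.03, 0.03], [-0.57, -0.01, 0.01], [-0.58, 0.0, -0.02], [-0.57, 0.01, -0.03], [-0.45, 0.12, -0.13], [-0.45, 0.11, -0.15], [-0.45, 0.09, -0.17], [-0.44, 0.07, -0.2]], "twist": [[7.5, 2.2, 1.3], [7.5, 2.2, 1.3], [7.5, 2.2, 1.2], [7.4, 2.1, 1.3], [4.4, 2.0, -0.4], [4.4, 2.0, -0.4], [4.4, 2.0, -0.4], [4.4, 2.0, -0.4]]}
{"fingers": [0, 0, 0, 0, 0, 0, 0, 0], "offset": [[-0.43, 0.06, -0.22], [-0.43, 0.03, -0.23], [-0.42, 0.01, -0.25], [-0.41, -0.01, -0.27], [-0.4, -0.03, -0.28], [-0.38, -0.06, -0.29], [-0.37, -0.09, -0.29], [-0.37, -0.11, -0.3]], "twist": [[4.4, 2.0, -0.4], [4.4, 2.0, -0.5], [4.4, 2.0, -0.4], [4.4, 2.1, -0.5], [4.4, 2.0, -0.4], [4.4, 2.1, -0.5], [4.3, 2.0, -0.4], [4.4, 2.1, -0.5]]}
```

jog_arm(fingers=[0, 0, 0, 0, 0, 0, 0, 0], offset=[[-0.01, -0.14, -0.25], [-0.02, -0.16, -0.25], [-0.01, -0.16, -0.24], [-0.02, -0.18, -0.23], [-0.16, -0.22, -0.02], [-0.16, -0.22, 0.01], [-0.16, -0.22, 0.03], [-0.16, -0.22, 0.04]], twist=[[2.5, 0, 0.1], [2.5, 0, 0.1], [2.5, 0, 0.1], [2.5, -0.1, 0.1], [5.0, -0.4, -0.6], [5.0, -0.4, -0.6], [5.0, -0.5, -0.7], [5.0, -0.4, -0.6]])

```text
t: 19.2
tcp_pos: [0.5197, 0.1684, 0.3579]
eef_rot: [-0.292, 0.701, 0.6, -0.251]
force: [1.5, -0.1, -1.3]
opening: 0.0249
```

```bash
python3 - <<'E'
from t5 import *
s=arm.sense();p,r=cur();q=s["qpos"];print(s["t"],p,s["force"],s["opening"],q.round(2))
snap("scene","s14.png",(180,40,340,200),4);snap("top","t14.png",(160,90,320,250),4)
ws=w2(-76)[1:]
plan([(ws[0][0],ws[0][1],5),(ws[1][0],ws[1][1],11)],fingers=0)
E
```

```text
19.2 [0.51965173 0.1683971  0.35789253] [ 1.52859238 -0.09909414 -1.31546679] 0.024910129535361068 [ 0.2  -0.25 -0.77  2.16  0.58  0.65  0.43]
{"fingers": [0, 0, 0, 0, 0, 0, 0, 0], "offset": [[-0.45, -0.03, 0.03], [-0.45, -0.02, 0.01], [-0.46, -0.01, 0.0], [-0.45, 0.0, -0.01], [-0.46, 0.01, -0.02], [-0.49, 0.13, -0.14], [-0.49, 0.11, -0.17], [-0.48, 0.1, -0.19]], "twist": [[6.0, 1.7, 1.0], [6.0, 1.7, 1.0], [6.0, 1.7, 1.0], [5.9, 1.7, 1.0], [6.0, 1.6, 1.0], [4.8, 2.2, -0.5], [4.8, 2.2, -0.5], [4.8, 2.2, -0.5]]}
{"fingers": [0, 0, 0, 0, 0, 0, 0, 0], "offset": [[-0.48, 0.07, -0.22], [-0.47, 0.05, -0.24], [-0.46, 0.03, -0.27], [-0.45, 0, -0.28], [-0.44, -0.03, -0.3], [-0.42, -0.06, -0.31], [-0.41, -0.09, -0.32], [-0.4, -0.12, -0.34]], "twist": [[4.8, 2.2, -0.4], [4.8, 2.2, -0.5], [4.8, 2.2, -0.5], [4.8, 2.2, -0.4], [4.7, 2.3, -0.5], [4.8, 2.2, -0.4], [4.7, 2.3, -0.5], [4.8, 2.2, -0.4]]}
```

View pics/t14.png

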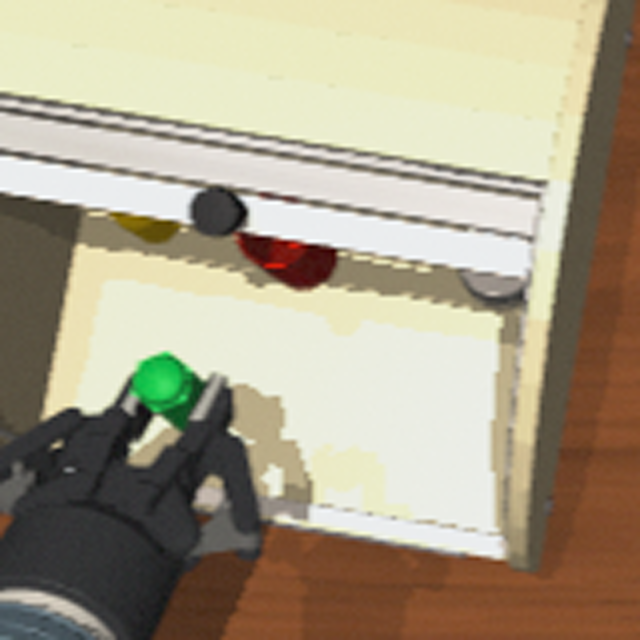

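View pics/s14.png

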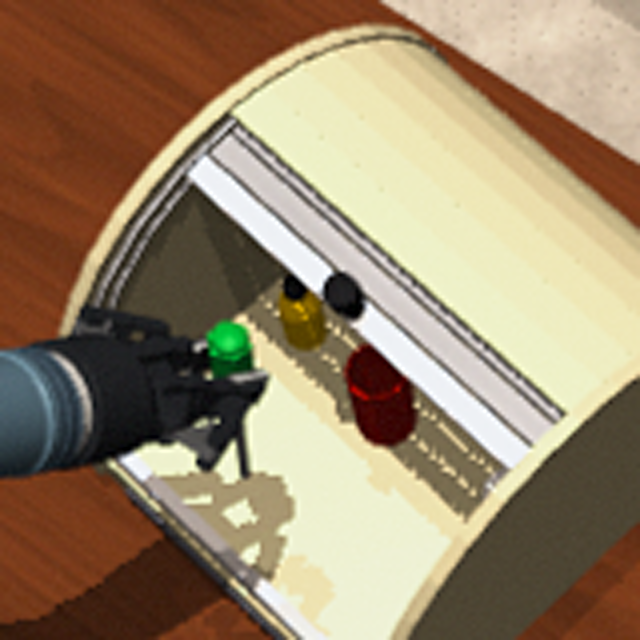

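jog_arm(fingers=[0, 0, 0, 0, 0, 0, 0, 0], offset=[[-0.45, -0.03, 0.03], [-0.45, -0.02, 0.01], [-0.46, -0.01, 0.0], [-0.45, 0.0, -0.01], [-0.46, 0.01, -0.02], [-0.49, 0.13, -0.14], [-0.49, 0.11, -0.17], [-0.48, 0.1, -0.19]], twist=[[6.0, 1.7, 1.0], [6.0, 1.7, 1.0], [6.0, 1.7, 1.0], [5.9, 1.7, 1.0], [6.0, 1.6, 1.0], [4.8, 2.2, -0.5], [4.8, 2.2, -0.5], [4.8, 2.2, -0.5]])

```text
t: 20.3
tcp_pos: [0.4992, 0.0177, 0.3463]
eef_rot: [0.601, -0.591, -0.391, 0.369]
force: [-0.4, 0.0, -1.5]
opening: 0.0248
```

jog_arm(fingers=[0, 0, 0, 0, 0, 0, 0, 0], offset=[[-0.48, 0.07, -0.22], [-0.47, 0.05, -0.24], [-0.46, 0.03, -0.27], [-0.45, 0, -0.28], [-0.44, -0.03, -0.3], [-0.42, -0.06, -0.31], [-0.41, -0.09, -0.32], [-0.4, -0.12, -0.34]], twist=[[4.8, 2.2, -0.4], [4.8, 2.2, -0.5], [4.8, 2.2, -0.5], [4.8, 2.2, -0.4], [4.7, 2.3, -0.5], [4.8, 2.2, -0.4], [4.7, 2.3, -0.5], [4.8, 2.2, -0.4]])

```text
t: 21.3
tcp_pos: [0.4999, -0.15, 0.3172]
eef_rot: [0.824, -0.399, -0.171, 0.365]
force: [1.2, 0.4, -0.4]
opening: 0.025
```

```bash
python3 - <<'E'
from t5 import *
s=arm.sense();p,r=cur();q=s["qpos"];print(s["t"],p,s["force"],s["opening"],q.round(2),"want",w2(-76)[2][0])
snap("scene","s15.png",(230,80,430,280),3);snap("top","t15.png",(280,110,480,310),3)
dl=np.array([0.00367,-.6218,-.78317]);gl=np.array([0,-.0048,.0016])
D=r.apply(dl);gg=p+r.apply(gl);print("pred end",gg+D*.041,proj("scene",gg+D*.041),proj("top",gg+D*.041),"tip",gg-D*.145,proj("scene",gg-D*.145),proj("top",gg-D*.145))
E
```

```text
21.3 [ 0.49993136 -0.1499548   0.31715632] [ 1.22239133  0.39957285 -0.4114141 ] 0.025019094731369283 [ 0.47  0.49 -0.16  1.43 -0.2   1.85  1.13] want [ 0.5  -0.15  0.32]
pred end [ 0.53155895 -0.17870744  0.32180137] [[350.98488825 208.16869809]] [[377.84013015 187.17674216]] tip [ 0.39404479 -0.0534646   0.32227538] [[278.61435347 222.21004853]] [[315.97723276 252.8809223 ]]
```

View pics/t15.png

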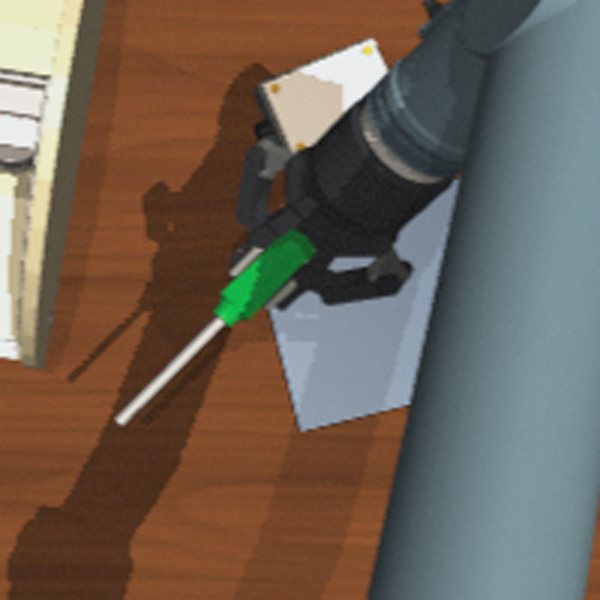

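View pics/s15.png

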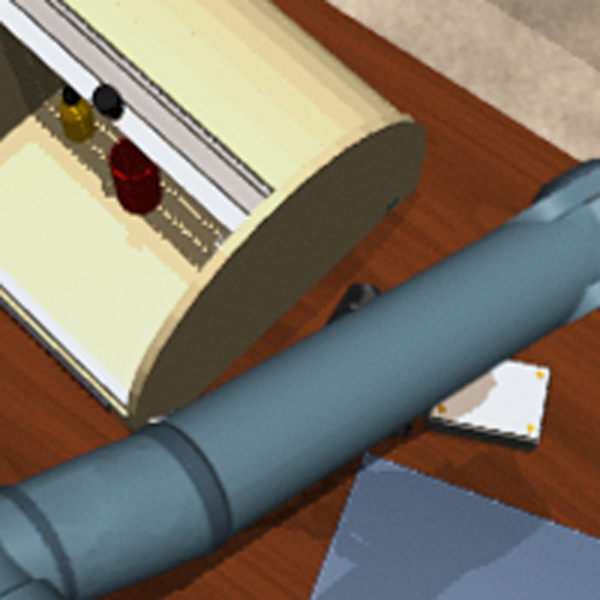

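```bash
cat > t6.py <<'E'
from t5 import *
dl=np.array([0.00367,-.6218,-.78317]);dl/=np.linalg.norm(dl);gl=np.array([0,-.0048,.0016])
def layR(yaw,el=.06):
    x=np.array([1.,0,0]);x-=dl*(x@dl);x/=np.linalg.norm(x)
    u=U(yaw)*np.cos(el)+EZ*np.sin(el); xl=np.cross(U(yaw),-EZ)
    return R.from_matrix(np.c_[xl,u,np.cross(xl,u)]@np.c_[x,dl,np.cross(x,dl)].T)
def tcp(yaw,z,el=.06,c=(.506,-.353),off=.052):
    r=layR(yaw,el); return np.array([c[0],c[1],0])+U(yaw)*off+[0,0,z]-r.apply(gl),r
E
python3 - <<'E'
from t6 import *
s=arm.sense();q=s["qpos"]
A=tcp(-76,.12);B=tcp(-76,.05)
print(A[0]);path([(A[0],A[1],"above"),(B[0],B[1],"low")],q,6)
plan([(A[0],A[1],11),(B[0],B[1],5)],fingers=0)
E
```

```text
[ 0.51823692 -0.40205334  0.1151506 ]
above [ 0.518 -0.402  0.115] [ 0.74  0.85  0.03  1.24 -0.33  1.59  1.09]
low [ 0.518 -0.402  0.045] [ 0.74  0.93  0.02  1.25 -0.34  1.5   1.12]
{"fingers": [0, 0, 0, 0, 0, 0, 0, 0], "offset": [[-0.38, 0.1, -0.61], [-0.35, 0.09, -0.63], [-0.33, 0.08, -0.64], [-0.31, 0.07, -0.65], [-0.28, 0.07, -0.66], [-0.25, 0.06, -0.68], [-0.23, 0.06, -0.68], [-0.2, 0.05, -0.69]], "twist": [[-0.3, 2.4, -1.9], [-0.3, 2.4, -1.9], [-0.3, 2.4, -1.9], [-0.3, 2.4, -1.9], [-0.3, 2.4, -1.9], [-0.3, 2.4, -1.9], [-0.3, 2.4, -1.8], [-0.3, 2.3, -1.9]]}
{"fingers": [0, 0, 0, 0, 0, 0, 0, 0], "offset": [[-0.18, 0.05, -0.7], [-0.14, 0.05, -0.71], [-0.12, 0.05, -0.71], [0, 0.29, -0.2], [0, 0.28, -0.2], [0, 0.29, -0.2], [0, 0.28, -0.2], [0, 0.29, -0.21]], "twist": [[-0.3, 2.4, -1.8], [-0.3, 2.3, -1.9], [-0.3, 2.4, -1.8], [0, 0, 0], [0, 0, 0], [0, 0, 0], [0, 0, 0], [0, 0, 0]]}
```

jog_arm(fingers=[0, 0, 0, 0, 0, 0, 0, 0], offset=[[-0.38, 0.1, -0.61], [-0.35, 0.09, -0.63], [-0.33, 0.08, -0.64], [-0.31, 0.07, -0.65], [-0.28, 0.07, -0.66], [-0.25, 0.06, -0.68], [-0.23, 0.06, -0.68], [-0.2, 0.05, -0.69]], twist=[[-0.3, 2.4, -1.9], [-0.3, 2.4, -1.9], [-0.3, 2.4, -1.9], [-0.3, 2.4, -1.9], [-0.3, 2.4, -1.9], [-0.3, 2.4, -1.9], [-0.3, 2.4, -1.8], [-0.3, 2.3, -1.9]])

```text
t: 22.4
tcp_pos: [0.5177, -0.3297, 0.1726]
eef_rot: [0.873, -0.444, -0.093, 0.177]
force: [-0.8, 0.0, -1.0]
opening: 0.025
```

jog_arm(fingers=[0, 0, 0], offset=[[-0.18, 0.05, -0.7], [-0.14, 0.05, -0.71], [-0.12, 0.05, -0.71]], twist=[[-0.3, 2.4, -1.8], [-0.3, 2.3, -1.9], [-0.3, 2.4, -1.8]])

```text
t: 22.78
tcp_pos: [0.524, -0.3971, 0.118]
eef_rot: [0.881, -0.456, -0.061, 0.106]
force: [-0.1, 0.4, -1.3]
opening: 0.0249
```

```bash
python3 - <<'E'
from t6 import *
s=arm.sense();p,r=cur();q=s["qpos"];print(s["t"],p,s["force"],s["opening"],q.round(2))
snap("scene","s16.png",(300,200,460,360),4);snap("top","t16.png",(340,110,500,270),4)
D=r.apply(dl);gg=p+r.apply(gl);print("end",gg+D*.041,proj("scene",gg+D*.041),proj("top",gg+D*.041),"tip",gg-D*.145,proj("scene",gg-D*.145),proj("top",gg-D*.145))
E
```

```text
22.775 [ 0.52402876 -0.39713619  0.11802397] [-0.07584779  0.42461271 -1.32402742] 0.024937724870876914 [ 0.73  0.84  0.02  1.25 -0.34  1.58  1.09]
end [ 0.53439574 -0.43823927  0.12521086] [[422.32258416 279.75828026]] [[467.36476913 195.29126569]] tip [ 0.48873156 -0.2582451   0.11458626] [[360.63350588 256.38984865]] [[396.37017126 211.79487973]]
```

View pics/t16.png

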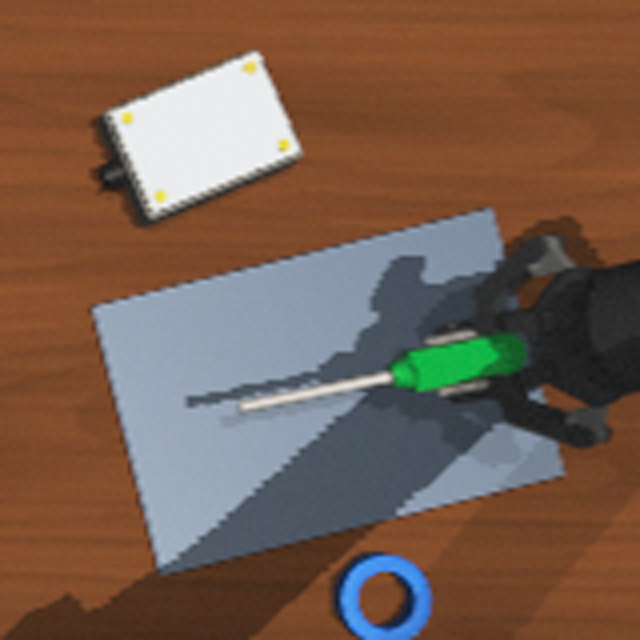

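View pics/s16.png

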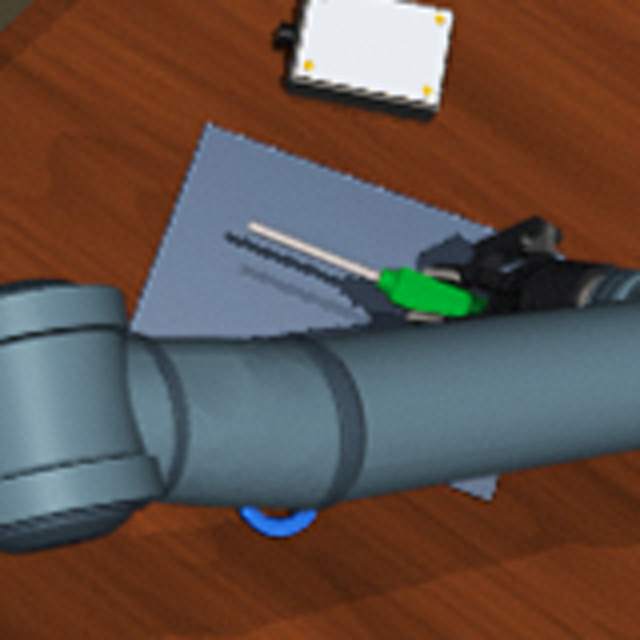

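```bash
python3 - <<'E'
from t6 import *
def tri(u,v):
    o1,a=ray("top",u);o2,b=ray("scene",v)
    A=np.c_[a,-b];k=np.linalg.lstsq(A,o2-o1,rcond=None)[0];x,y=o1+a*k[0],o2+b*k[1];return (x+y)/2,np.linalg.norm(x-y)
T,e1=tri((400.75,211.75),(362.5,256.5));S_,e2=tri((438.25,203.75),(395,268.75))
print(T,e1,S_,e2);v=S_-T;print(np.linalg.norm(v),np.degrees(np.arctan2(v[1],v[0])),np.degrees(np.arcsin(v[2]/np.linalg.norm(v))))
p,r=cur();obs=[("top",(400.75,211.75),0),("scene",(362.5,256.5),0),("top",(438.25,203.75),.1),("scene",(395,268.75),.1),("scene",(421.75,275),.186)]
def f(x):
    t=x[:3];u=np.array([np.cos(x[3])*np.cos(x[4]),np.cos(x[3])*np.sin(x[4]),np.sin(x[3])])
    return np.concatenate([proj(n,t+u*s)[0]-o for n,o,s in obs])
x=least_squares(f,[*T,0,-1.3]).x;print(x[:3],np.degrees(x[3:]),f(x).round(1))
t=x[:3];u=np.array([np.cos(x[3])*np.cos(x[4]),np.cos(x[3])*np.sin(x[4]),np.sin(x[3])])
print("grip local",r.inv().apply(t+.145*u-p),"u local",r.inv().apply(u), "end",t+.186*u)
E
```

```text
[ 0.48754646 -0.26439256  0.13692475] 0.001786734543445802 [ 0.51023557 -0.3578455   0.14409919] 0.0004676216333983372
0.09643506092001039 -76.35340553790515 4.266551684720317
[ 0.48318251 -0.26259471  0.15776746] [-10.56032523 -71.36452424] [ 0.8  1.8 -0.5 -0.7 -1.3 -1.7 -0.1 -1.3  1.1  2.3]
grip local [ 0.00860775 -0.0128958   0.00876839] u local [ 0.08031575 -0.41485053 -0.90633792] end [ 0.54161139 -0.43585766  0.12367912]
```

jog_arm(fingers=[0, 0, 0, 0, 0, 0], offset=[[0, 0.29, -0.2], [0, 0.28, -0.2], [0, 0.29, -0.2], [0, 0.28, -0.2], [0, 0.29, -0.21], [0, 0, 0]], twist=[[0, 0, 0], [0, 0, 0], [0, 0, 0], [0, 0, 0], [0, 0, 0], [0, 0, 0]])

```text
t: 23.62
tcp_pos: [0.5237, -0.3946, 0.0474]
eef_rot: [0.882, -0.455, -0.061, 0.108]
force: [0.2, -0.2, -0.2]
opening: 0.0251
```

```bash
python3 - <<'E'
from t6 import *
s=arm.sense();p,r=cur();print(s["t"],p,s["force"],s["opening"],r.apply([0,1,0]),"el",np.degrees(np.arcsin(r.apply(dl)[2])))
print("down 4mm/row local",r.inv().apply([0,0,-.004])/.04)
snap("scene","s17.png",(300,200,460,360),4);snap("top","t17.png",(340,110,500,270),4)
E
```

```text
23.625 [ 0.52367146 -0.3945803   0.04736455] [ 0.24885457 -0.24524804 -0.18282854] 0.025085541935956645 [-0.13545525  0.56269805 -0.81548928] el 3.0887305002257377
down 4mm/row local [-0.0009028   0.08154893 -0.05787018]
```

View pics/t17.png

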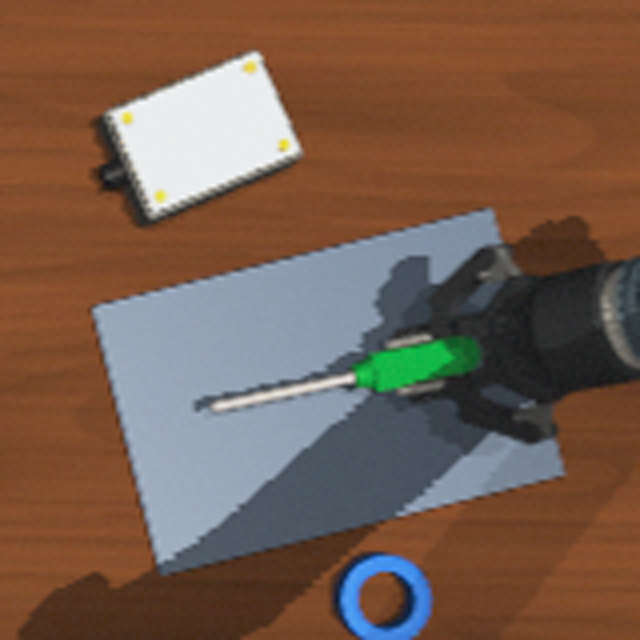

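View pics/s17.png

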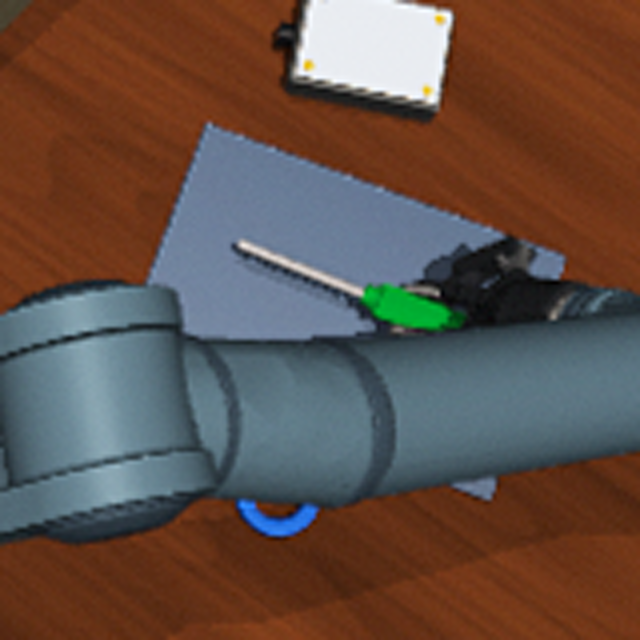

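jog_arm(fingers=[0, 0, 0, 0, 0, 0], offset=[[0, 0.08, -0.06], [0, 0.08, -0.06], [0, 0.08, -0.06], [0, 0.08, -0.06], [0, 0.08, -0.06], [0, 0, 0]], twist=[[0, 0, 0], [0, 0, 0], [0, 0, 0], [0, 0, 0], [0, 0, 0], [0, 0, 0]])

```text
t: 24.48
tcp_pos: [0.5248, -0.3957, 0.0287]
eef_rot: [0.881, -0.456, -0.062, 0.108]
force: [-0.2, 0.3, -1.1]
opening: 0.0249
```

jog_arm(fingers=[0, 0, 0], offset=[[0, 0.04, -0.03], [0, 0.04, -0.03], [0, 0, 0]], twist=[[0, 0, 0], [0, 0, 0], [0, 0, 0]])

```text
t: 24.85
tcp_pos: [0.5251, -0.396, 0.0252]
eef_rot: [0.881, -0.456, -0.062, 0.108]
force: [-1.0, -0.8, -0.9]
opening: 0.0249
```

jog_arm(fingers=[0, 0, 0], offset=[[0, 0.04, -0.03], [0, 0.02, -0.02], [0, 0, 0]], twist=[[0, 0, 0], [0, 0, 0], [0, 0, 0]])

```text
t: 25.22
tcp_pos: [0.5252, -0.3963, 0.0221]
eef_rot: [0.881, -0.456, -0.062, 0.108]
force: [-1.2, -0.4, -1.4]
opening: 0.0252
```

jog_arm(fingers=[0, 0, 0], offset=[[0, 0.02, -0.02], [0, 0, 0], [0, 0, 0]], twist=[[0, 0, 0], [0, 0, 0], [0, 0, 0]])

```text
t: 25.6
tcp_pos: [0.5253, -0.3965, 0.0211]
eef_rot: [0.881, -0.456, -0.062, 0.108]
force: [-0.1, 0.5, -1.7]
opening: 0.0251
```

```bash
python3 - <<'E'
from t6 import *
s=arm.sense();p,r=cur();print(s["t"],p,s["force"],s["wrist_torque"])
snap("scene","s18.png",(300,200,460,360),4);snap("top","t18.png",(340,110,500,270),4)
E
```

```text
25.6 [ 0.52533392 -0.39654383  0.02113802] [-0.07688621  0.50866794 -1.74273966] [-0.74839472 -0.16161602  0.01753888]
```

View pics/s18.png

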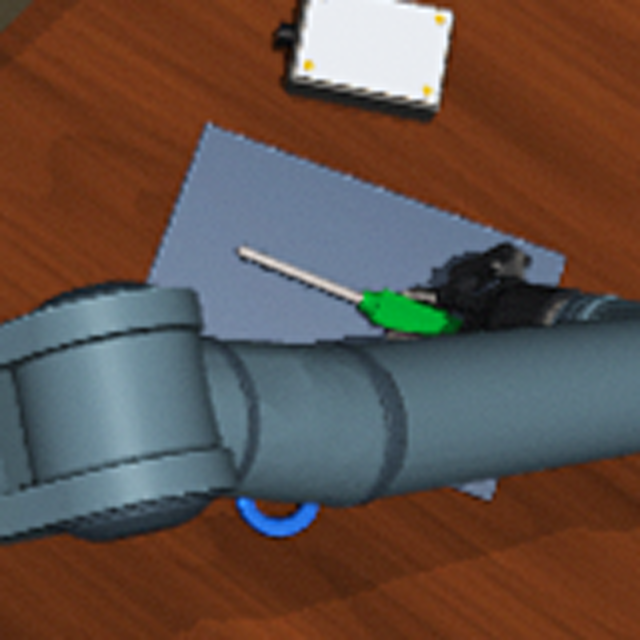

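View pics/t18.png

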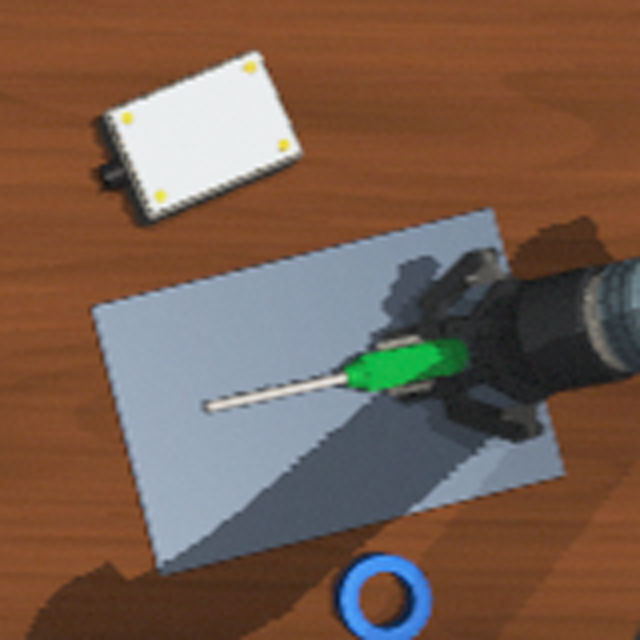

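Shadow gap nearly closed; no contact force yet. Creep on, 1 mm rows.

jog_arm(fingers=[0, 0, 0, 0], offset=[[0, 0.02, -0.01], [0, 0.02, -0.02], [0, 0, 0], [0, 0, 0]], twist=[[0, 0, 0], [0, 0, 0], [0, 0, 0], [0, 0, 0]])

```text
t: 26.2
tcp_pos: [0.5253, -0.3966, 0.0191]
eef_rot: [0.881, -0.456, -0.062, 0.108]
force: [-0.1, 0.1, -0.9]
opening: 0.0248
```

jog_arm(fingers=[0, 0, 0, 0], offset=[[0, 0.02, -0.02], [0, 0.01, -0.01], [0, 0, 0], [0, 0, 0]], twist=[[0, 0, 0], [0, 0, 0], [0, 0, 0], [0, 0, 0]])

```text
t: 26.7
tcp_pos: [0.5256, -0.3968, 0.018]
eef_rot: [0.881, -0.456, -0.062, 0.108]
force: [-0.2, 0.5, 1.7]
opening: 0.025
```

jog_arm(fingers=[0, 0, 0], offset=[[0, 0.02, -0.01], [0, 0, 0], [0, 0, 0]], twist=[[0, 0, 0], [0, 0, 0], [0, 0, 0]], squeeze=30)

```text
t: 27.08
tcp_pos: [0.5256, -0.3968, 0.0177]
eef_rot: [0.881, -0.456, -0.062, 0.108]
force: [-0.3, -0.4, 4.6]
opening: 0.0252
```

jog_arm(fingers=[0.4, 0.5, 0.6, 0.6], offset=[[0, 0, 0], [0, 0, 0], [0, 0, 0], [0, 0, 0]], twist=[[0, 0, 0], [0, 0, 0], [0, 0, 0], [0, 0, 0]])

```text
t: 27.58
tcp_pos: [0.525, -0.3966, 0.0159]
eef_rot: [0.881, -0.456, -0.062, 0.108]
force: [-0.1, 0.1, -0.1]
opening: 0.0512
```

```bash
python3 - <<'E'
from t6 import *
s=arm.sense();p,r=cur();print(s["t"],p,s["force"],s["wrist_torque"],s["opening"])
snap("scene","s19.png",(300,200,460,360),4);snap("top","t19.png",(340,110,500,270),4)
E
```

```text
27.575 [ 0.52500004 -0.39661762  0.01594818] [-0.08370206  0.06220081 -0.06760524] [-0.58445873 -0.13356647  0.0407516 ] 0.05117256766716225
```

View pics/t19.png

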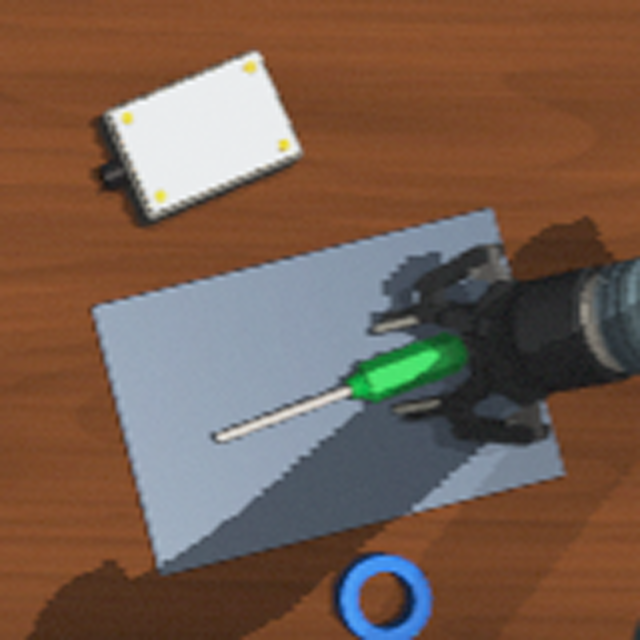

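jog_arm(fingers=[0.8, 1, 1, 1, 1, 1, 1], offset=[[0, 0, 0], [0, -0.1, 0], [0, -0.4, 0], [0, -0.7, 0], [0, -1, 0], [0, -1, 0], [0, -1, 0]], twist=[[0, 0, 0], [0, 0, 0], [0, 0, 0], [0, 0, 0], [0, 0, 0], [0, 0, 0], [0, 0, 0]])

```text
t: 28.55
tcp_pos: [0.548, -0.4925, 0.1565]
eef_rot: [0.881, -0.457, -0.062, 0.107]
force: [0.9, 0.6, 0.4]
opening: 0.0853
```

```bash
python3 - <<'E'
from t6 import *
s=arm.sense();p,r=cur();print(s["t"],p,s["force"],s["opening"])
snap("scene","s20.png");snap("top","t20.png")
a=cv2.imread("pics/top20.png") if 0 else cv2.imread("pics/t20.png")
cv2.imwrite("pics/t20c.png",cv2.resize(a[110:270,340:500],None,fx=4,fy=4,interpolation=2))
for n in("top","scene"):
    M=np.array(P[n]["world_from_camera"])
    for o in ["driver","pull_knob","pot","junction_box","tape_roll","oil_bottle"]:
        print(n,o,[(round(x["conf"],2),(M@np.r_[x["at"],1])[:3].round(3)) for x in arm.recognise(n,o)[:1]])
E
```

```text
28.55 [ 0.54796787 -0.49253264  0.15646452] [0.90196576 0.6431009  0.3586098 ] 0.08529687030796461
top driver [(0.69, array([ 0.517, -0.389,  0.027]))]
top pull_knob [(0.94, array([0.644, 0.167, 0.284]))]
top pot [(0.59, array([0.632, 0.176, 0.101]))]
top junction_box [(0.91, array([ 0.681, -0.249,  0.049]))]
top tape_roll [(0.68, array([ 0.363, -0.39 ,  0.023]))]
top oil_bottle [(0.48, array([0.655, 0.272, 0.091]))]
scene driver [(0.77, array([ 0.513, -0.391,  0.031]))]
scene pull_knob [(0.85, array([0.64 , 0.166, 0.282]))]
scene pot [(0.63, array([0.638, 0.176, 0.104]))]
scene junction_box [(0.85, array([ 0.681, -0.253,  0.047]))]
scene tape_roll [(0.46, array([ 0.514, -0.392,  0.025]))]
scene oil_bottle [(0.52, array([0.658, 0.271, 0.107]))]
```

View pics/t20c.png

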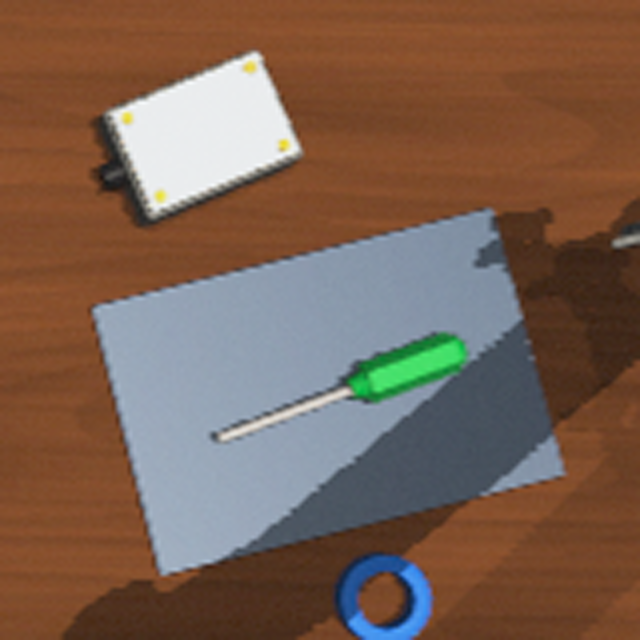

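View pics/s20.png

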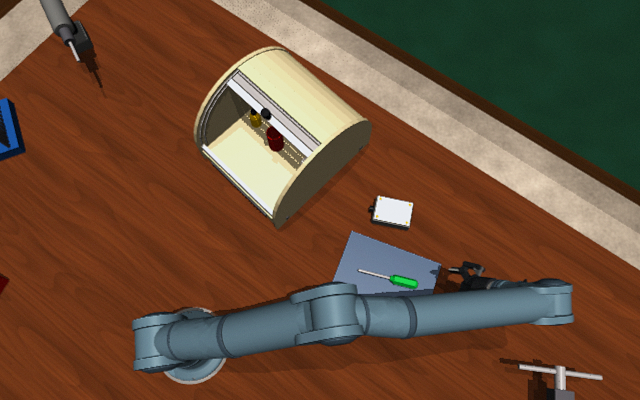

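```bash
python3 - <<'E'
from workcell import arm
print(arm.finish_job(), arm.sense()["t"])
E
```

```text
the job is handed in; nothing more can be done
the job is handed in; nothing more can be done
```

I raised the shutter by its knob to the stop and let go. Then I pulled the green screwdriver out of the pot, laid it on the slate-blue mat, backed the gripper clear and handed the job in at about 29 s of the 59 s allowed. The hand-in gives no verdict, so what follows is from my own last checks.

**What the last pictures and readings showed:**
- **Shutter:** still fully up by itself. I measured its opening from the arm at about 1.30 rad just before letting go.
- **Screwdriver:** flat and wholly on the mat. It rolled slightly when the fingers opened, and was in the same place in the next picture.
- **Setting down:** it touched the mat at about 5 N, and nothing showed a drop.
- **Pot and bottle:** both still standing. The network's pot readings before and after the pull differ by 7 mm or so, little more than its usual error.
- **Junction box and tape roll:** the network puts both where they were, to within a few mm.
- **Grease tin:** not found by the network before I began, and not measured at the end. I saw it at the edge of earlier pictures with nothing near it.

**What disagreed:**
- One network reading from the scene camera placed the tape roll at the screwdriver. The top camera and its picture show the tape roll where it had been.
- A rough height of the held screwdriver from the two cameras came out about 20 mm above what the arm's own pose gave, so I lowered the last stretch slowly until I felt contact.

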